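Put the polishing wheels on their two spindle stands

ROBOT

A 7-joint arm with a two-finger parallel gripper is mounted at the origin on the work surface. World frame = base frame: x ahead of the robot, y to its left, z up, the work surface at z = 0. Lengths are in m, angles in rad, forces in N, time in s.
With the tool pointing down it reaches from about 0.425 to 0.925 m from the base axis. Payload 6.8 kg.
Tool frame: the origin (TCP) lies on the centre line of the jaws, within the pads' length; the fingertips stand 19 mm ahead of it and the grasp point (between the pads) is the TCP (r.tip_extent is the y of the fingertips in the tool frame, in m); y points along the fingers, z is the direction in which the jaws open and shut, and the axes are right-handed (so a half turn about y gives the same grasp; the last joint's range is limited). The gripper opens to 85 mm and grips with 20 to 120 N. Pads are 22 mm wide; open, the fingers measure 114 mm over their backs; the gripper's body (76 mm by 85 mm) begins 54 mm behind the grasp point. The pads swing forward as they close: fully open they stand 13 mm farther back than shut.
Start: joints at [-1.329, 0.477, 0.022, 1.555, -0.011, 1.109, -0.083], TCP at [0.231, 0.634, 0.25] pointing down, gripper open.
Joint ranges: [-2.96, 2.96], [-0.34, 2.1], [-1.41, 1.46], [0.24, 2.44], [-1.37, 4.51], [0.17, 1.92], [-2.96, 2.96]. Speed limits (rad/s): [2.39, 2.39, 3.14, 3.14, 3.14, 3.14, 3.14].

INTERFACE

Orientations are given as a rotation vector (axis times angle).
In Python, from bench import r gives the robot as it stands. The module is installed in compiled form; this text tells all that it offers.
- The arm moves only by the tool jog_arm, never from a script. Its argument "motion" is a list of rows, each a list of 3 entries, a list of its own where there are three numbers: the opening, from 0 (shut) to 1 (fully open), then the shift along the tool's x, y, z in m, then the turn, a rotation vector about the tool's x, y, z in degrees. A call has 1 to 10 rows; each row shifts and turns the commanded pose from where the row before left it, along the tool's axes as they then stand; what a row does not reach is not made up. A row lasts 1/12 s, in which the tool goes at most 41.7 mm and 7.16 degrees, less where a joint would pass 70% of its speed; a pose out of reach is approached as far as the arm can. A call with a gripper value outside its range is refused whole. The fingers move at their own pace and stop on an object; "force" is the grip in N (left out, the last holds). Time passes only in rows, so rows that do not move let the fingers close. It gives the time, the measured TCP pose, the force and the opening at its end, in the units of the state.
- r.get_obs(): the state, without advancing time (a new reading comes with each control period).
- r.grab_frame(name): name is "scene" or "top" or "wrist"; returns a dict with "image" (480x640x3 uint8, red, green, blue), "range_z" (480x640 float32, m along the optical axis (not along the pixel's ray), 0 where there is no reading), "fx", "fy", "cx", "cy" (pixels), "xyz" and "orientation" of the camera in the world. Camera axes: x right, y down, z forward; pixel columns grow to the right and rows downward; lengths in m; the calibration is good to about 2 mm. A picture is of the moment at which its call begins.
- r.hand_in(): hands the job in, once; it reports no verdict.
The state is a dict: "clock": time; "joints": joint angles; "qvel": joint speeds; "tau": joint torques, N m; "tcp_pos": TCP position; "orientation": TCP orientation; "contact_force": force on the tool from outside, world axes, zero at the start; "moment": the same for the moment, N m; "grip_width": finger opening in m.
Only numpy, scipy, OpenCV 4.12 (cv2) and the standard library are available. Lean on these libraries where they do the work, as an engineer would, in place of code of your own. Each camera call takes 0.05 s, during which the arm holds its last target.

TASK

Tidy the polishing wheels onto their stands, in this order: stand the loose steel spindle fully home in the socket of the blue stand, then slide the white wheel onto it down to the block and the small yellow wheel down on top of the white; then on the wooden stand's spindle put the green wheel down to the block and the small red wheel on top of it. The wheels should lie flat, everything let go, and the brass dome, the hammer and the brown compound bar are to be left alone.

Things in the scene. Friction and masses are not known exactly. Their poses are not given: they have to be found in the camera images.
- spindle_mid (a point): loose plain steel spindle (round rod) standing upright on the bench: diameter 18 mm, length 88 mm, both ends chamfered 3 mm, both ends alike. The point is its centre, 44 mm above its foot; z is along the rod. It is free to tip if knocked.
- white_wheel_mid (a point): large off-white felt polishing wheel, a rigid flat ring lying on the bench: outside diameter 60 mm, bore 28 mm, thickness 24 mm. The point is the centre of its bore, half-way up (12 mm above its underside); z is the bore axis. Both faces alike.
- yellow_wheel_mid (a point): small yellow polishing wheel, a rigid flat ring lying on the bench: outside diameter 46 mm, bore 28 mm, thickness 20 mm. The point is the centre of its bore, half-way up (10 mm above its underside); z is the bore axis. Both faces alike.
- green_wheel_mid (a point): large dark green abrasive wheel, a rigid flat ring lying on the bench: outside diameter 60 mm, bore 28 mm, thickness 24 mm. The point is the centre of its bore, half-way up (12 mm above its underside); z is the bore axis. Both faces alike.
- red_wheel_mid (a point): small dark red abrasive wheel, a rigid flat ring lying on the bench: outside diameter 46 mm, bore 28 mm, thickness 20 mm. The point is the centre of its bore, half-way up (10 mm above its underside); z is the bore axis. Both faces alike.
- blue_stand: fixed blue square block, 80 x 80 mm, 40 mm high, with a vertical socket in the middle of its top: bore diameter 19.5 mm (close fit for the loose spindle), 30 mm deep, with a 1.5 mm chamfer at the mouth. Seated in it, the spindle stands 58 mm above the block. Origin: centre of the underside, on the bench; the socket is on its z axis (up).
- wood_stand: fixed dark brown wooden square block, 80 x 80 mm, 40 mm high, with its own fixed steel spindle in the middle: diameter 18 mm, standing 58 mm above the block (top 98 mm above the bench). Origin: centre of the underside, on the bench; the spindle is on its z axis (up).
- brass_dome: bystander: brass dome with dark engraved slots, 104 mm across, 51 mm high, loose. Origin: centre of its underside.
- hammer: bystander: small hammer lying on the bench, 220 mm long, loose, handle along -x, head to +x. Origin: near the middle of its length, at bench level.
- compound_bar: bystander: brown bar of polishing compound, 40 x 100 x 28 mm high, long along its y, loose. Origin: centre of its underside.
Things that resemble listed ones, but are neither listed nor needed, are in the scene too. What is shaped like the part that bears green_wheel_mid but purple is not meant.

How it is judged:
By the outcome, as a careful person would: the job done as asked, in the order asked, and still so for the second after the job is handed in, with the robot touching nothing.
It also fails if it takes over 122 s, if anything falls off the work surface, if the arm or the gripper's body presses on something with over 40 N, if the wrist force passes 120 N, or if a joint passes its speed limit or range.

## Working session

There is one attempt and no reset: what is moved stays moved. The work goes in short steps, Python scripts to look and compute and a tool call to move; the robot and the scene stay as the last step left them, time stands still between calls to the robot, and variables do not carry over. Pictures are saved under pics/ and viewed, and the job is handed in when it is done.

Besides the shell and the picture viewer there is one more tool, called as name([rows], argument=value, ...), one row to a line, values as JSON. jog_arm: Moves the arm, as the interface text tells. Its arguments: {"type":"object","properties":{"motion":{"type":"array","items":{"type":"array"}},"force":{"type":"number"}},"required":["motion"]}

```bash
mkdir -p pics; cat > h.py <<'E'
import numpy as np, cv2
from scipy.spatial.transform import Rotation as R
from bench import r
def grab(n,fn=None):
    f=r.grab_frame(n)
    if fn: cv2.imwrite('pics/'+fn,cv2.cvtColor(f['image'],cv2.COLOR_RGB2BGR))
    return f
def cloud(f):
    v,u=np.mgrid[0:480,0:640]; z=f['range_z']
    p=np.stack([(u-f['cx'])/f['fx']*z,(v-f['cy'])/f['fy']*z,z],-1)
    o=np.array(f['orientation']); M=R.from_rotvec(o).as_matrix()
    w=p@M.T+np.array(f['xyz']); w[z==0]=np.nan
    return w
def onplane(f,uv,h):
    uv=np.atleast_2d(uv).astype(float)
    d=np.c_[(uv[:,0]-f['cx'])/f['fx'],(uv[:,1]-f['cy'])/f['fy'],np.ones(len(uv))]@R.from_rotvec(f['orientation']).as_matrix().T
    c=np.array(f['xyz']); return c+d*((h-c[2])/d[:,2])[:,None]
E
python3 - <<'E'
from h import *
for n in ['scene','top','wrist']:
    f=grab(n,n+'0.png'); print(n,f['fx'],f['cx'],f['cy'],f['xyz'],f['orientation'])
o=r.get_obs(); print(o, r.tip_extent); print(R.from_rotvec(o['orientation']).as_matrix().round(3))
E
```

```text
scene 468.04082630784814 320.03705970033633 239.00866039369615 [ 1.17270536 -0.65166179  0.82125866] [-2.17778029 -0.82486179  0.35166847]
top 569.0320793721493 309.3752879288847 244.43741189572162 [0.35107154 0.00373251 1.46191471] [-2.13129063  2.12737679 -0.19069381]
wrist 333.0431284430169 318.26879707063443 239.11844908931243 [0.16988308 0.65458157 0.37407062] [2.39035968 1.67180974 0.21698948]
{'clock': 0.15, 'joints': array([-1.32912627,  0.47761666,  0.0223706 ,  1.55617794, -0.01148664,
        1.10931341, -0.08313746]), 'qvel': array([-0.00191482, -0.00196777,  0.00126726, -0.00394724, -0.0003303 ,
       -0.001919  , -0.00078394]), 'tau': array([ 2.09300837e-03, -5.96923828e+01,  1.61038790e+00, -2.81486464e+01,
        1.27907842e-02,  6.58834135e-03, -2.59471292e-06]), 'tcp_pos': array([0.23118835, 0.63373463, 0.2495648 ]), 'orientation': array([-1.55469678,  0.27463137, -0.27443774]), 'contact_force': array([-0.17385527, -0.35840223, -0.15108201]), 'moment': array([-0.00349281,  0.05496302, -0.02352714]), 'grip_width': 0.08559646057908007} 0.019
[[ 0.939 -0.     0.343]
 [-0.343 -0.001  0.939]
 [ 0.    -1.    -0.001]]
```

View pics/scene0.png

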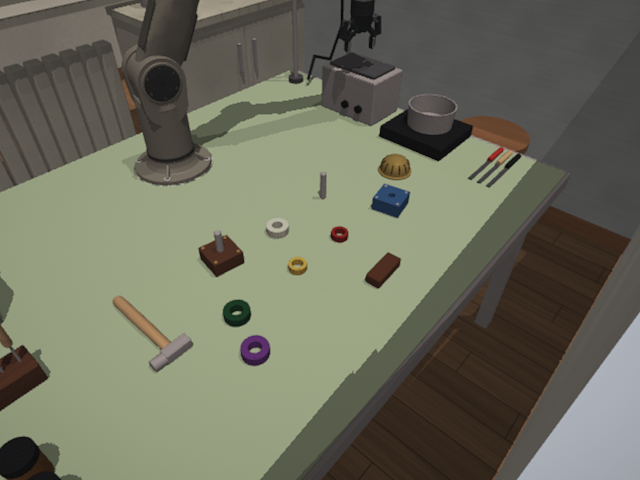

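View pics/top0.png

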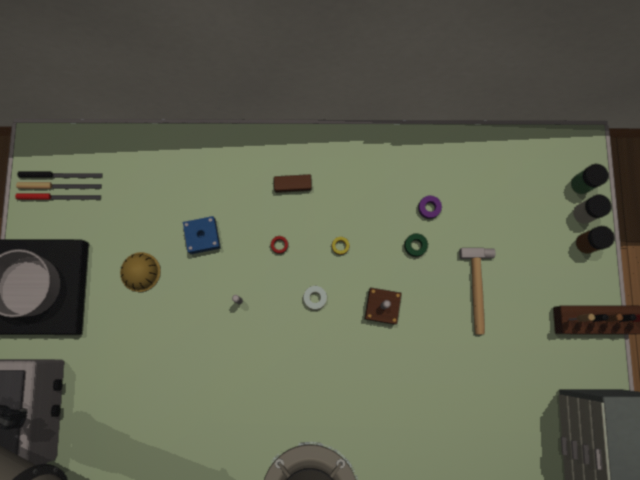

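View pics/wrist0.png

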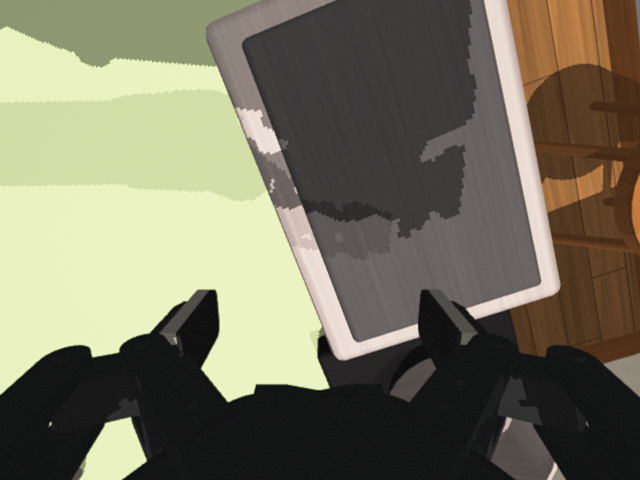

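```bash
cat > m.py <<'E'
from h import *
# (name, u,v, plane height of top face)
def top_measure(f):
    hsv=cv2.cvtColor(f['image'],cv2.COLOR_RGB2HSV); w=cloud(f)
    c={'white':(315,298,.024),'yellow':(341,246,.020),'green':(416,245,.024),'red':(279,245,.020),'purple':(430,207,.024),
       'spindle':(237,300,.088),'blue':(201,235,.04),'wood':(383,306,.04),'dome':(140,271,.051),'bar':(293,184,.028)}
    for n,(u,v,h) in c.items():
        s=28; sl=(slice(v-s,v+s),slice(u-s,u+s))
        p=w[sl].reshape(-1,3); 
        print(n,onplane(f,(u,v),h)[0].round(3),'zpct',np.nanpercentile(p[:,2],[1,50,97,99.5]).round(4))
        for zlo in ([0.008,h-.006] if n!='spindle' else [0.06]):
            m=((w[sl][...,2]>zlo)&(w[sl][...,2]<h+.012)).astype(np.uint8)
            k,lab,st,ce=cv2.connectedComponentsWithStats(m)
            if k<2: continue
            i=1+np.argmax(st[1:,4]); q=w[sl][lab==i]
            cn,_=cv2.findContours((lab==i).astype(np.uint8),cv2.RETR_EXTERNAL,cv2.CHAIN_APPROX_NONE)
            (a,b),sz,an=cv2.minAreaRect(max(cn,key=len))
            print('   zlo',zlo,'n',st[i,4],'mid',((q.max(0)+q.min(0))/2).round(4),'ext',np.ptp(q,0).round(4),'mean',q.mean(0).round(4),'rect',onplane(f,(a+u-s,b+v-s),h)[0].round(4),np.round(sz,1),round(an,1))
if __name__=='__main__':
    f=grab('top'); top_measure(f)
    sc=cv2.imread('pics/top0.png')
    cv2.imwrite('pics/crop0.png',cv2.resize(sc[170:340,170:450],(784,476),interpolation=cv2.INTER_CUBIC))
E
python3 m.py
```

```text
white [ 0.471 -0.013  0.024] zpct [-0.0076  0.      0.0249  0.0286]
   zlo 0.008 n 349 mid [ 0.4731 -0.0113  0.0198] ext [0.0581 0.0584 0.0235] mean [ 0.4733 -0.012   0.0229] rect [ 0.4731 -0.0119  0.024 ] [22.6 23.3] 45.0
   zlo 0.018000000000000002 n 325 mid [ 0.4741 -0.0126  0.0248] ext [0.0561 0.0558 0.0134] mean [ 0.474  -0.0121  0.0235] rect [ 0.4738 -0.0125  0.024 ] [22. 22.] 90.0
yellow [ 0.605 -0.079  0.02 ] zpct [-0.0081 -0.0005  0.0183  0.0227]
   zlo 0.008 n 177 mid [ 0.6075 -0.0785  0.0173] ext [0.0445 0.0447 0.0184] mean [ 0.6077 -0.0776  0.0181] rect [ 0.6067 -0.0782  0.02  ] [17. 17.] 90.0
   zlo 0.014 n 155 mid [ 0.6075 -0.0782  0.0203] ext [0.0445 0.0441 0.0124] mean [ 0.6076 -0.0773  0.0191] rect [ 0.608  -0.0769  0.02  ] [17. 17.] 45.0
green [ 0.608 -0.272  0.024] zpct [-0.008  -0.0002  0.0247  0.0288]
   zlo 0.008 n 364 mid [ 0.6106 -0.2725  0.0201] ext [0.0606 0.0587 0.0235] mean [ 0.6094 -0.2722  0.022 ] rect [ 0.609  -0.2706  0.024 ] [23. 23.] 90.0
   zlo 0.018000000000000002 n 312 mid [ 0.6109 -0.2721  0.025 ] ext [0.0582 0.0575 0.0138] mean [ 0.6099 -0.2726 
[... 1751 characters left out ...]
36 0.425 0.051] zpct [-0.0074  0.0027  0.0492  0.0526]
   zlo 0.008 n 1062 mid [0.5389 0.4382 0.0317] ext [0.1036 0.1005 0.0474] mean [0.5367 0.432  0.037 ] rect [0.5333 0.4264 0.051 ] [37.1 38. ] 26.6
   zlo 0.045 n 280 mid [0.5388 0.4365 0.0502] ext [0.0554 0.0523 0.0104] mean [0.5399 0.4377 0.0485] rect [0.538  0.4349 0.051 ] [22. 20.] 90.0
bar [0.768 0.045 0.028] zpct [-0.0077  0.0002  0.0298  0.0326]
   zlo 0.008 n 619 mid [0.7739 0.0478 0.0234] ext [0.0464 0.0998 0.0306] mean [0.7718 0.0465 0.0258] rect [0.7705 0.0467 0.028 ] [16.8 38.1] 86.8
   zlo 0.022 n 536 mid [0.7744 0.0477 0.0304] ext [0.0451 0.0996 0.0167] mean [0.7733 0.047  0.0272] rect [0.7731 0.0468 0.028 ] [14.9 38. ] 86.2
```

View pics/crop0.png

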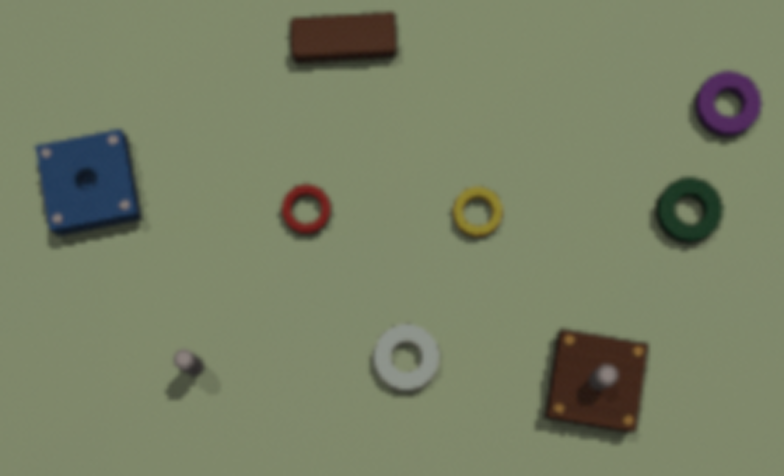

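Candidates in the top image are:
- **Wheels:** white (315,298), yellow (341,246), green (416,245), purple decoy (430,207) and red (279,245).
- **Spindles:** loose spindle (237,300), and the wood stand's own spindle at about (386,303).
- **Stands:** blue (201,235) and wood (383,306).

The crop confirms green over purple and shows the free-standing rod at crop (187,362). The measured heights and sizes match the listed ones. I'll start moving toward the loose spindle.

jog_arm([
  [1,[0.0288,0,-0.0266],[0,0,0]],
  [1,[0.0288,0,-0.0266],[0,0,0]],
  [1,[0.0288,0,-0.0266],[0,0,0]],
  [1,[0.0288,0,-0.0266],[0,0,0]],
  [1,[0.0288,0,-0.0266],[0,0,0]],
  [1,[0.0288,0,-0.0266],[0,0,0]],
  [1,[0.0288,0,-0.0266],[0,0,0]],
  [1,[0.0288,0,-0.0266],[0,0,0]],
  [1,[0.0288,0,-0.0266],[0,0,0]],
  [1,[0.0288,0,-0.0266],[0,0,0]],
])

```text
clock: 1.03
tcp_pos: [0.4112, 0.2837, 0.2504]
orientation: [-1.553, 0.274, -0.275]
contact_force: [-0.2, -0.3, 0.1]
grip_width: 0.0851
```

jog_arm([
  [1,[0,0,0],[0,7,0]],
  [1,[0,0,0],[0,7,0]],
  [1,[0,0,0],[0,7,0]],
  [1,[0,0,0],[0,7,0]],
  [1,[0,0,0],[0,7,0]],
  [1,[0,0,0],[0,7,0]],
  [1,[0,0,0],[0,7,0]],
  [1,[0,0,0],[0,7,0]],
  [1,[0,0,0],[0,7,0]],
  [1,[0,0,0],[0,7,0]],
])

```text
clock: 1.87
tcp_pos: [0.4106, 0.2855, 0.2502]
orientation: [-1.206, 1.214, -1.214]
contact_force: [-0.3, -0.9, 0.6]
grip_width: 0.0851
```

```bash
python3 - <<'E'
from h import *
o=r.get_obs(); print(o['clock'],o['tcp_pos'],o['joints'].round(2),o['contact_force'].round(2)); print(R.from_rotvec(o['orientation']).as_matrix().round(4))
f=grab('wrist','w1.png')
E
```

```text
1.8667 [0.41060473 0.28545628 0.25023767] [-1.01  0.19  0.32  1.98 -0.07  0.98 -0.67] [-0.35 -0.95  0.6 ]
[[-6.7e-03 -1.0e-04  1.0e+00]
 [-1.0e+00 -1.0e-04 -6.7e-03]
 [ 1.0e-04 -1.0e+00 -1.0e-04]]
```

View pics/w1.png

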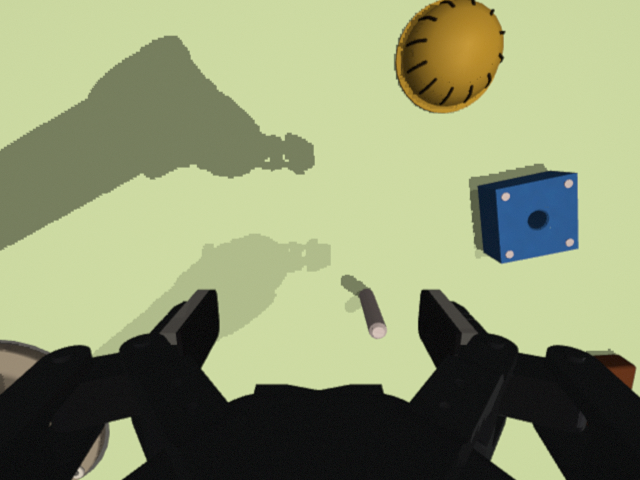

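The wrist view shows the spindle top at (377,331), the socket at (538,219) and the dome at (450,55). I'll measure the spindle and socket here and compare them with the top view.

```bash
cat > w.py <<'E'
from h import *
def comp(m,u,v):
    k,lab,st,ce=cv2.connectedComponentsWithStats(m.astype(np.uint8)); 
    i=1+np.argmin(np.hypot(*(ce[1:]-[u,v]).T)+1e3*(st[1:,4]<15)); return lab==i,st[i],ce[i]
E
python3 - <<'E'
from w import *
f=grab('wrist'); w=cloud(f); hsv=cv2.cvtColor(f['image'],cv2.COLOR_RGB2HSV)
m=(w[...,2]>.082)&(w[...,2]<.095)
a,s,c=comp(m,377,331); print('sp depth',s,c,np.nanmean(w[a],0).round(4),np.ptp(w[a],0).round(4))
im=f['image'].astype(int).sum(-1); m=np.zeros((480,640),bool); m[318:345,362:395]=(im[318:345,362:395]>480)&(np.ptp(f['image'].astype(int),axis=2)[318:345,362:395]<60)
a,s,c=comp(m,377,331);print('sp bright',s,c,onplane(f,c,.088).round(4))
bl=(hsv[...,0]>100)&(hsv[...,0]<125)&(hsv[...,1]>120)&(hsv[...,2]>100)
a,s,c=comp(bl,538,219)
cn,_=cv2.findContours(a.astype(np.uint8),cv2.RETR_CCOMP,cv2.CHAIN_APPROX_NONE)
for q in cn:
    if len(q)>15:
        (x,y),sz,an=cv2.minAreaRect(q); x2=onplane(f,q[:,0],.04); print(len(q),(x,y),sz,onplane(f,(x,y),.04)[0].round(4), 'mid',((x2.max(0)+x2.min(0))/2).round(4),np.ptp(x2,0).round(4))
        if 4<len(q):
            rc=cv2.minAreaRect((x2[:,:2]*10000).astype(np.float32)); print(np.array(rc[0])/1e4,np.array(rc[1])/1e4,rc[2])
t=(w[...,2]>.036)&(w[...,2]<.044); a,s,c=comp(t,538,219); q=w[a]; rc=cv2.minAreaRect((q[:,:2]*1e4).astype(np.float32)); print('depth top',s,np.array(rc[0])/1e4,np.array(rc[1])/1e4,rc[2])
E
```

```text
sp depth [369 320  19  19 272] [378.16911765 329.34558824] [0.4668 0.1808 0.0877] [0.0171 0.0178 0.0088]
sp bright [362 318  33  27 680] [378.96764706 333.29411765] [[0.4676 0.1767 0.088 ]]
302 (538.9006958007812, 216.0117645263672) (74.25928497314453, 90.25383758544922) [0.6358 0.2801 0.04  ] mid [0.6346 0.2779 0.04  ] [0.0922 0.0919 0.    ]
[0.6345478  0.27840002] [0.07924601 0.07952779] 11.683853149414062
27 (509.7500305175781, 252.75) (9.192387580871582, 9.899494171142578) [0.6114 0.2411 0.04  ] mid [0.6115 0.2408 0.04  ] [0.0108 0.0111 0.    ]
[0.61134722 0.24107346] [0.00989241 0.01086739] 47.13605880737305
28 (570.0000610351562, 240.50003051757812) (9.192387580871582, 10.60660171508789) [0.6722 0.2536 0.04  ] mid [0.6722 0.2541 0.04  ] [0.011  0.0109 0.    ]
[0.67224014 0.25356067] [0.01034177 0.01074739] 51.53736877441406
59 (537.7500610351562, 217.75) (19.091880798339844, 22.62741470336914) [0.6349 0.2783 0.04  ] mid [0.6351 0.2784 0.04  ] [0.0226 0.0219 0.    ]
[0.63486821 0.27819976] [0.02144312 0.02146902] 47.92321014404297
29 (505.0, 195.0) (10.0, 10.0) [0.5984 0.3021 0.04  ] mid [0.5984 0.302  0.04  ] [0.0104 0.0101 0.    ]
[0.59838594 0.30197024] [0.00995379 0.01057971] 7.263031482696533
30 (568.5000610351562, 181.5000457763672) (9.899494171142578, 11.31370735168457) [0.6597 0.3146 0.04  ] mid [0.6596 0.3146 0.04  ] [0.0113 0.0109 0.    ]
[0.65965327 0.31456572] [0.01015313 0.01079072] 49.851768493652344
depth top [ 493  171   86   92 6045] [0.63469697 0.27762168] [0.08176138 0.081034  ] 11.8378267288208
```

jog_arm([
  [1,[0.026,0,0.0142],[0,0,0]],
  [1,[0.026,0,0.0142],[0,0,0]],
  [1,[0.026,0,0.0142],[0,0,0]],
  [1,[0.0265,0,0.0142],[0,0,0]],
  [1,[0,0.03,0],[0,0,0]],
  [1,[0,0.03,0],[0,0,0]],
  [1,[0,0.03,0],[0,0,0]],
  [1,[0,0.03,0],[0,0,0]],
  [1,[0,0,0],[0,0,0]],
  [1,[0,0,0],[0,0,0]],
])

```text
clock: 2.8
tcp_pos: [0.4666, 0.1805, 0.1296]
orientation: [-1.214, 1.209, -1.208]
contact_force: [0.5, -0.4, -0.4]
grip_width: 0.0853
```

```bash
python3 - <<'E'
from w import *
o=r.get_obs(); print(o['clock'],o['tcp_pos'])
f=grab('wrist','w2.png'); w=cloud(f)
m=(w[...,2]>.083)&(w[...,2]<.093)
k,lab,st,ce=cv2.connectedComponentsWithStats(m.astype(np.uint8))
for i in range(1,k):
    if st[i,4]>40: print(st[i],np.nanmean(w[lab==i],0).round(4),np.ptp(w[lab==i],0).round(4))
E
```

```text
2.8 [0.46660361 0.18045303 0.12959777]
[304 257  33  33 836] [0.4676 0.1803 0.0881] [0.0174 0.0178 0.0077]
```

View pics/w2.png

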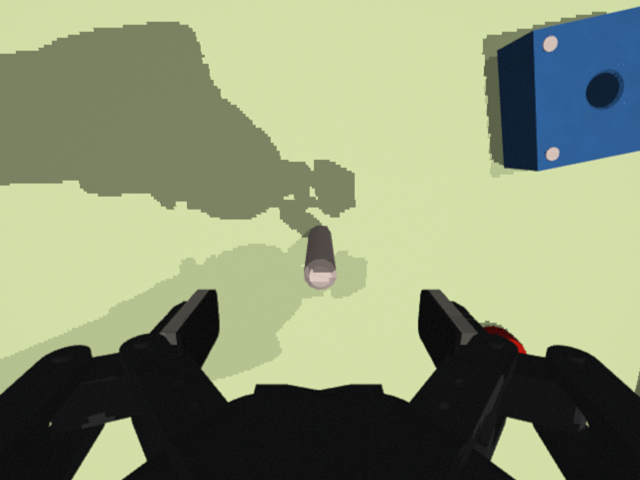

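The view shows the spindle top centred between the pads at (320,273), so I'll go down and close.

jog_arm([
  [1,[0,0.03,0.001],[0,0,0]],
  [1,[0,0.025,0],[0,0,0]],
  [1,[0,0.01,0],[0,0,0]],
  [1,[0,0,0],[0,0,0]],
  [1,[0,0,0],[0,0,0]],
  [0,[0,0,0],[0,0,0]],
  [0,[0,0,0],[0,0,0]],
  [0,[0,0,0],[0,0,0]],
  [0,[0,0,0],[0,0,0]],
  [0,[0,0,0],[0,0,0]],
], force=50)

```text
clock: 3.68
tcp_pos: [0.4687, 0.1812, 0.0658]
orientation: [-1.208, 1.209, -1.21]
contact_force: [-0.4, 0.0, 0.5]
grip_width: 0.0256
```

jog_arm([
  [0,[0,0,0],[0,0,0]],
  [0,[0,0,0],[0,0,0]],
  [0,[0,0,0],[0,0,0]],
  [0,[0,0,0],[0,0,0]],
])

```text
clock: 4.02
tcp_pos: [0.4685, 0.1811, 0.0657]
orientation: [-1.209, 1.21, -1.209]
contact_force: [-1.4, -0.3, 5.2]
grip_width: 0.0171
```

jog_arm([
  [0,[0,-0.02,0],[0,0,0]],
  [0,[0,-0.035,0],[0,0,0]],
  [0,[0,-0.035,0],[0,0,0]],
  [0,[-0.0163,0,0.0277],[0,0,0]],
  [0,[-0.0163,0,0.0277],[0,0,0]],
  [0,[-0.0163,0,0.0277],[0,0,0]],
  [0,[-0.0163,0,0.0277],[0,0,0]],
  [0,[-0.0163,0,0.0277],[0,0,0]],
  [0,[-0.0163,0,0.0277],[0,0,0]],
  [0,[0,0,0],[0,0,0]],
])

```text
clock: 4.85
tcp_pos: [0.6384, 0.2823, 0.1544]
orientation: [-1.207, 1.206, -1.208]
contact_force: [0.1, 1.3, -1.5]
grip_width: 0.0164
```

jog_arm([
  [0,[0,0,0],[0,0,0]],
  [0,[0,0,0],[0,0,0]],
])

```text
clock: 5.02
tcp_pos: [0.6338, 0.2779, 0.1542]
orientation: [-1.211, 1.211, -1.21]
contact_force: [-1.1, -0.7, -1.7]
grip_width: 0.0166
```

```bash
python3 - <<'E'
from w import *
o=r.get_obs(); print(o['clock'],o['tcp_pos'],o['contact_force'],o['grip_width'])
f=grab('wrist','w3.png'); w=cloud(f)
f=grab('scene','s3.png');i=cv2.imread('pics/s3.png'); cv2.imwrite('pics/s3c.png',cv2.resize(i[120:260,320:480],(640,560),interpolation=cv2.INTER_CUBIC))
E
```

```text
5.0167 [0.63380438 0.277903   0.15424937] [-1.06612903 -0.74013931 -1.65544159] 0.01660707007691149
```

View pics/w3.png

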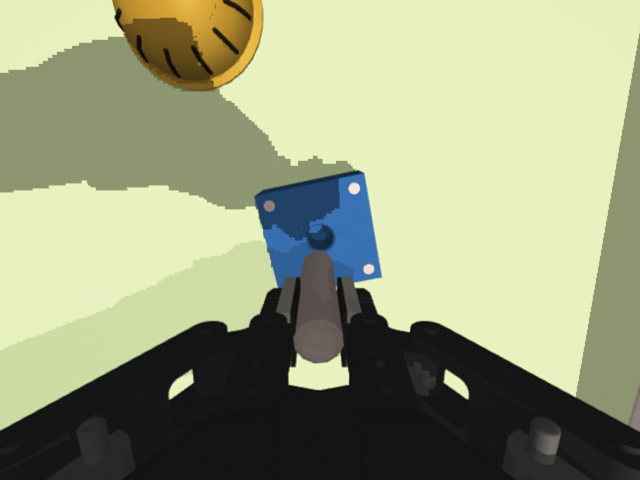

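View pics/s3c.png

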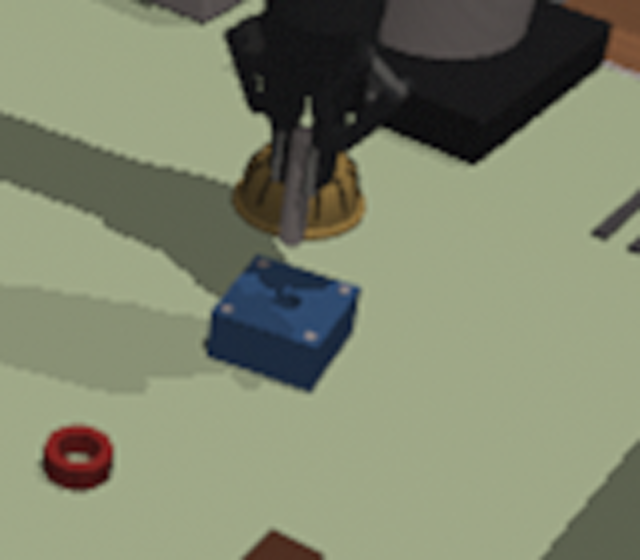

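The wrist view shows the rod's top at (318,340), its foot near (318,255) and the socket at (321,237). I'll measure the rod's axis and the socket from this frame.

```bash
cat > axis.py <<'E'
from w import *
f=grab('wrist'); w=cloud(f); print('cam',f['xyz'].round(4)); o=r.get_obs(); print(o['tcp_pos'].round(4),o['contact_force'].round(1))
t=o['tcp_pos']; hsv=cv2.cvtColor(f['image'],cv2.COLOR_RGB2HSV)
reg=(abs(w[...,0]-t[0])<.0105)&(abs(w[...,1]-t[1])<.02)
from scipy.optimize import least_squares
for z0 in np.arange(t[2]-.06,t[2]+.0251,.012):
    q=w[reg&(abs(w[...,2]-z0)<.006)]
    if len(q)<30: continue
    s=least_squares(lambda p:np.hypot(q[:,0]-p[0],q[:,1]-p[1])-.009,[t[0],t[1]],loss='soft_l1',f_scale=.001)
    print(round(z0,3),len(q),'fit',s.x.round(4),'xmid',((np.percentile(q[:,0],2)+np.percentile(q[:,0],98))/2).round(4),'ymax',np.percentile(q[:,1],97).round(4))
bl=(hsv[...,0]>100)&(hsv[...,0]<125)&(hsv[...,1]>100)&(w[...,2]>.035)&(w[...,2]<.046)
cs=[]
pk=(abs(w[...,2]-.04)<.006)&(hsv[...,1]<75)&(hsv[...,2]>130)
k,lab,st,ce=cv2.connectedComponentsWithStats(pk.astype(np.uint8))
for i in range(1,k):
    if st[i,4]>25: print('screw',st[i],onplane(f,ce[i],.04)[0].round(4))
q=w[bl]; rc=cv2.minAreaRect((q[:,:2]*1e4).astype(np.float32)); print('blue rect',np.array(rc[0])/1e4,np.array(rc[1])/1e4)
E
python3 axis.py; python3 - <<'E'
import cv2
i=cv2.imread('pics/w3.png'); cv2.imwrite('pics/w3c.png',cv2.resize(i[160:380,240:400],(582,800)[::1] if 0 else (436,600),interpolation=cv2.INTER_CUBIC))
E
```

```text
cam [0.6344 0.3418 0.2795]
[0.6338 0.2779 0.1552] [-0.3  0.1 -1.6]
0.095 122 fit [0.6333 0.2753] xmid 0.6334 ymax 0.2845
0.107 204 fit [0.6334 0.2753] xmid 0.6332 ymax 0.2845
0.119 252 fit [0.6336 0.2753] xmid 0.6333 ymax 0.2846
0.131 307 fit [0.6336 0.2754] xmid 0.6337 ymax 0.2847
0.143 520 fit [0.6337 0.2757] xmid 0.6338 ymax 0.2868
0.155 677 fit [0.6338 0.2759] xmid 0.6338 ymax 0.2869
0.167 934 fit [0.6339 0.2758] xmid 0.6338 ymax 0.287
0.179 2749 fit [0.6337 0.2743] xmid 0.6339 ymax 0.2855
screw [348 182  12  12 116] [0.6589 0.3149 0.04  ]
screw [265 201   9  10  72] [0.5979 0.3023 0.04  ]
screw [363 263  11  11  97] [0.6714 0.2539 0.04  ]
blue rect [0.63459512 0.2783781 ] [0.07939294 0.07972974]
```

View pics/w3c.png

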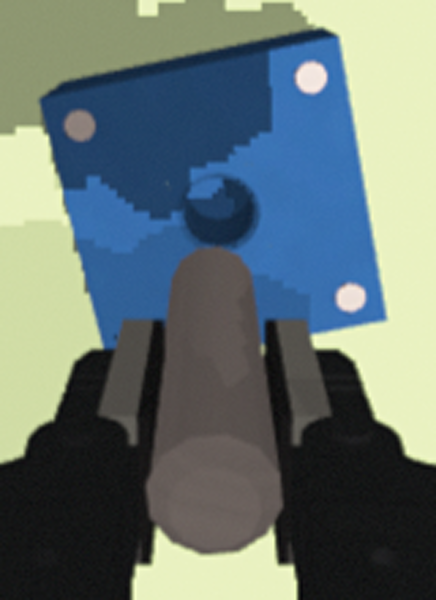

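jog_arm([
  [0,[-0.0027,0,0.0012],[0,0,0]],
  [0,[0,0.02,0],[0,0,0]],
  [0,[0,0.018,0],[0,0,0]],
  [0,[0,0,0],[0,0,0]],
  [0,[0,0,0],[0,0,0]],
  [0,[0,0,0],[0,0,0]],
])

```text
clock: 5.67
tcp_pos: [0.6364, 0.2815, 0.1184]
orientation: [-1.208, 1.209, -1.21]
contact_force: [0.3, 0.1, -2.2]
grip_width: 0.0168
```

```bash
python3 axis.py; python3 - <<'E'
from w import *
f=grab('wrist');i=cv2.cvtColor(f['image'],cv2.COLOR_RGB2BGR); cv2.imwrite('pics/w4c.png',cv2.resize(i[130:380,220:420],(480,600),interpolation=cv2.INTER_CUBIC))
E
```

```text
cam [0.6367 0.3454 0.2431]
[0.6367 0.2816 0.1187] [-1.1 -0.7 -1.6]
0.059 116 fit [0.6362 0.2792] xmid 0.6361 ymax 0.2883
0.071 211 fit [0.6362 0.2792] xmid 0.636 ymax 0.2884
0.083 244 fit [0.6363 0.2792] xmid 0.6361 ymax 0.2884
0.095 308 fit [0.6364 0.2792] xmid 0.6365 ymax 0.2885
0.107 527 fit [0.6364 0.2795] xmid 0.6366 ymax 0.2906
0.119 675 fit [0.6365 0.2797] xmid 0.6367 ymax 0.2907
0.131 959 fit [0.6366 0.2796] xmid 0.6366 ymax 0.2907
0.143 2734 fit [0.6367 0.278 ] xmid 0.6367 ymax 0.2891
screw [349 195  13  13 126] [0.6594 0.3149 0.04  ]
screw [251 216  12  11 100] [0.5979 0.3022 0.04  ]
screw [367 287  11  13  83] [0.6726 0.2543 0.04  ]
blue rect [0.63465054 0.27863091] [0.0796564  0.07936323]
```

View pics/w4c.png

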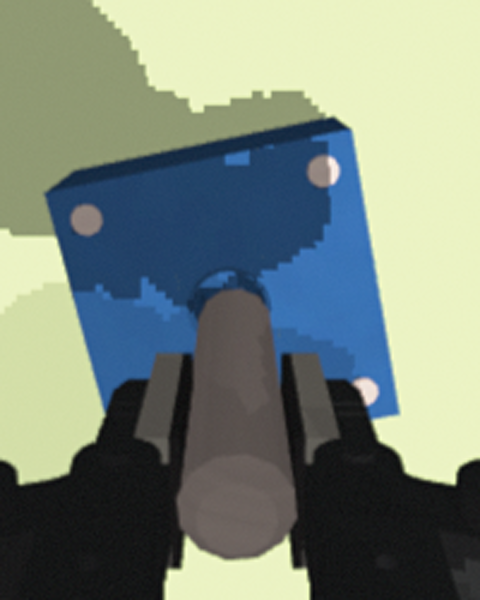

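jog_arm([
  [0,[0.001,0,-0.0015],[0,0,0]],
  [0,[0,0,0],[0,0,0]],
  [0,[0,0,0],[0,0,0]],
  [0,[0,0,0],[0,0,0]],
])

```text
clock: 6.1
tcp_pos: [0.6345, 0.2804, 0.1176]
orientation: [-1.208, 1.21, -1.21]
contact_force: [-0.0, 0.2, -1.9]
grip_width: 0.0167
```

```bash
python3 axis.py
```

```text
cam [0.6349 0.3443 0.2423]
[0.6345 0.2804 0.1175] [-0.8  0.4 -2.4]
0.057 111 fit [0.6343 0.278 ] xmid 0.6342 ymax 0.2873
0.069 201 fit [0.6343 0.2781] xmid 0.6341 ymax 0.2873
0.081 257 fit [0.6344 0.2781] xmid 0.6342 ymax 0.2873
0.093 300 fit [0.6345 0.2781] xmid 0.6346 ymax 0.2874
0.105 509 fit [0.6345 0.2785] xmid 0.6345 ymax 0.2895
0.117 672 fit [0.6345 0.2786] xmid 0.6345 ymax 0.2896
0.129 930 fit [0.6346 0.2786] xmid 0.6345 ymax 0.2896
0.141 2756 fit [0.6342 0.2771] xmid 0.6346 ymax 0.2881
screw [353 193  13  14 135] [0.6594 0.3148 0.04  ]
screw [253 214  12  12 106] [0.5979 0.3023 0.04  ]
screw [369 286  13  13 114] [0.6719 0.2539 0.04  ]
blue rect [0.63473813 0.27847993] [0.07935961 0.07981335]
```

The rod is now within about 0.5 mm of the socket axis, so I'll lower it.

jog_arm([
  [0,[0,0.006,0.0003],[0,0,0]],
  [0,[0,0.006,0],[0,0,0]],
  [0,[0,0.004,0],[0,0,0]],
  [0,[0,0.004,0],[0,0,0]],
  [0,[0,0,0],[0,0,0]],
])

```text
clock: 6.57
tcp_pos: [0.6344, 0.2802, 0.096]
orientation: [-1.21, 1.21, -1.21]
contact_force: [1.2, 0.6, -2.4]
grip_width: 0.0168
```

jog_arm([
  [0,[0,0.005,0],[0,0,0]],
  [0,[0,0.005,0],[0,0,0]],
  [0,[0,0.004,0],[0,0,0]],
  [0,[0,0.003,0],[0,0,0]],
  [0,[0,0,0],[0,0,0]],
  [0,[0,0,0],[0,0,0]],
])

```text
clock: 7.07
tcp_pos: [0.6346, 0.2803, 0.08]
orientation: [-1.209, 1.21, -1.21]
contact_force: [-0.5, 0.3, -1.9]
grip_width: 0.0168
```

jog_arm([
  [0,[0,0.002,0],[0,0,0]],
  [0,[0,0.002,0],[0,0,0]],
  [0,[0,0.001,0],[0,0,0]],
  [0,[0,0.001,0],[0,0,0]],
  [0,[0,0,0],[0,0,0]],
  [0,[0,0,0],[0,0,0]],
])

```text
clock: 7.57
tcp_pos: [0.635, 0.2805, 0.0758]
orientation: [-1.208, 1.21, -1.209]
contact_force: [-3.4, -1.2, 8.2]
grip_width: 0.0169
```

Bottom contact is at TCP z = 0.0758, where 0.0757 was expected. I'll release, lift and check.

jog_arm([
  [1,[0,0,0],[0,0,0]],
  [1,[0,0,0],[0,0,0]],
  [1,[0,0,0],[0,0,0]],
  [1,[0,0,0],[0,0,0]],
  [1,[0,0,0],[0,0,0]],
  [1,[0,-0.03,0],[0,0,0]],
  [1,[0,-0.04,0],[0,0,0]],
  [1,[0,-0.04,0],[0,0,0]],
  [1,[0,-0.03,0],[0,0,0]],
  [1,[0,0,0],[0,0,0]],
])

```text
clock: 8.4
tcp_pos: [0.6385, 0.2814, 0.2223]
orientation: [-1.196, 1.205, -1.211]
contact_force: [1.3, -0.0, 0.6]
grip_width: 0.0856
```

```bash
python3 - <<'E'
from w import *
o=r.get_obs(); print(o['clock'],o['tcp_pos'],o['grip_width'])
f=grab('wrist','w5.png'); w=cloud(f)
m=(w[...,2]>.09)&(w[...,2]<.12)
k,lab,st,ce=cv2.connectedComponentsWithStats(m.astype(np.uint8))
for i in range(1,k):
    if st[i,4]>40: print(st[i],np.nanmean(w[lab==i],0).round(4),np.ptp(w[lab==i],0).round(4))
f=grab('scene','s5.png')
E
```

```text
8.4 [0.63853204 0.28136738 0.22226703] 0.08561338820133513
[301 227  22  23 420] [0.6347 0.2795 0.0979] [0.0165 0.0172 0.0107]
```

View pics/w5.png

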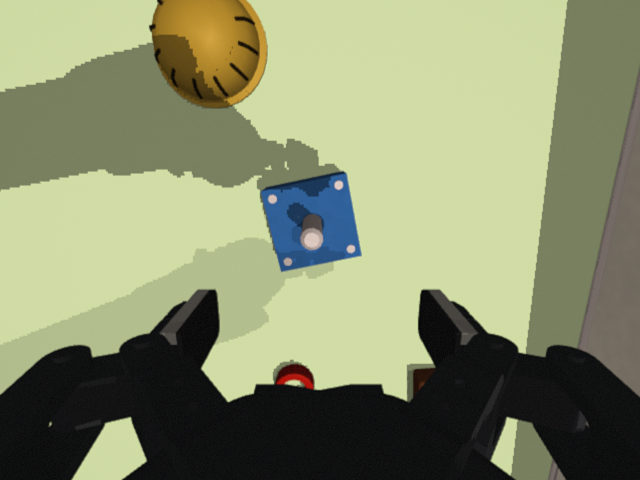

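The wrist view shows the spindle upright in the socket with its top at (312,240). Its height of 0.098 is as required. Next is the white wheel.

jog_arm([
  [1,[0.0327,0,-0.0177],[0,0,0]],
  [1,[0.0327,0,-0.0177],[0,0,0]],
  [1,[0.0327,0,-0.0177],[0,0,0]],
  [1,[0.0327,0,-0.0177],[0,0,0]],
  [1,[0.0327,0,-0.0177],[0,0,0]],
  [1,[0.0327,0,-0.0177],[0,0,0]],
  [1,[0.0327,0,-0.0177],[0,0,0]],
  [1,[0.0327,0,-0.0177],[0,0,0]],
  [1,[0.0327,0,-0.0177],[0,0,0]],
  [1,[0,0.02,0],[0,0,0]],
])

```text
clock: 9.33
tcp_pos: [0.4724, -0.0206, 0.1952]
orientation: [-1.205, 1.216, -1.217]
contact_force: [0.4, 0.4, -0.6]
grip_width: 0.0853
```

jog_arm([
  [1,[0,0.04,0],[0,0,0]],
  [1,[0,0.03,0],[0,0,0]],
  [1,[0,0,0],[0,0,0]],
  [1,[0,0,0],[0,0,0]],
  [1,[0,0,0],[0,0,0]],
])

```text
clock: 9.75
tcp_pos: [0.4755, -0.0139, 0.1248]
orientation: [-1.209, 1.21, -1.21]
contact_force: [-0.1, 0.6, -0.2]
grip_width: 0.0855
```

```bash
cat > wh.py <<'E'
import sys
from w import *
def wheel(f,h,near,tol=.008):
    # top-face ring: points at height h near the expected place
    w=cloud(f); m=(abs(w[...,2]-h)<tol)&(np.hypot(w[...,0]-near[0],w[...,1]-near[1])<.045)
    m=cv2.morphologyEx(m.astype(np.uint8),cv2.MORPH_OPEN,np.ones((3,3)))
    k,lab,st,ce=cv2.connectedComponentsWithStats(m); i=1+np.argmax(st[1:,4])
    cn,_=cv2.findContours((lab==i).astype(np.uint8),cv2.RETR_CCOMP,cv2.CHAIN_APPROX_NONE)
    for c in cn:
        if len(c)>25:
            e=cv2.fitEllipse(c); p=onplane(f,c[:,0],h); (x,y),rr=cv2.minEnclosingCircle((p[:,:2]*1000).astype(np.float32))
            A=np.c_[2*p[:,:2],np.ones(len(p))]; s=np.linalg.lstsq(A,(p[:,:2]**2).sum(1),rcond=None)[0]
            print('ell px',np.round(e[0],1),'ctr',onplane(f,e[0],h)[0].round(4),'minencl',round(x/1000,4),round(y/1000,4),'D',round(2*rr/1000,4),'lsq',s[:2].round(4),'D',round(2*np.sqrt(s[2]+s[0]**2+s[1]**2),4))
if __name__=='__main__':
    h,x,y=map(float,sys.argv[1:4]); cam=sys.argv[4]; o=r.get_obs(); print(o['clock'],o['tcp_pos'].round(4),o['contact_force'].round(1),o['grip_width'].round(4)); f=grab(cam,sys.argv[5]); wheel(f,h,(x,y))
E
python3 wh.py .024 .475 -.013 wrist w6.png
```

```text
Traceback (most recent call last):
  File "wh.py", line 15, in <module>
    h,x,y=map(float,sys.argv[1:4]); cam=sys.argv[4]; o=r.get_obs(); print(o['clock'],o['tcp_pos'].round(4),o['contact_force'].round(1),o['grip_width'].round(4)); f=grab(cam,sys.argv[5]); wheel(f,h,(x,y))
                                                                                                                                       ^^^^^^^^^^^^^^^^^^^^^
AttributeError: 'float' object has no attribute 'round'
```

```bash
sed -i "s/o\['grip_width'\].round(4)/round(o['grip_width'],4)/" wh.py
python3 wh.py .024 .475 -.013 wrist w6.png
```

```text
9.75 [ 0.4755 -0.0139  0.1248] [-0.1  0.6 -0.2] 0.0855
ell px [318.4 241.4] ctr [ 0.4756 -0.0126  0.024 ] minencl 0.4755 -0.0136 D 0.0607 lsq [ 0.4756 -0.0136] D 0.0593
ell px [318.4 241.4] ctr [ 0.4756 -0.0127  0.024 ] minencl 0.4757 -0.0125 D 0.028 lsq [ 0.4756 -0.0129] D 0.0266
```

View pics/w6.png

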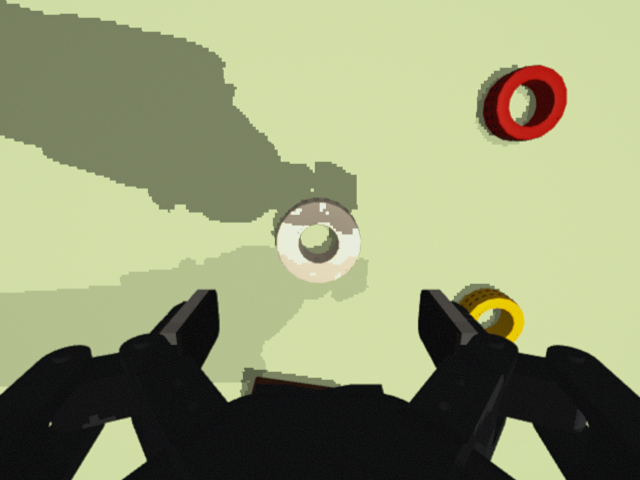

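White is centred between the pads at (318,241), with D about 60 mm, and TCP and wheel agree within 1 mm. I'll go down and grip.

jog_arm([
  [1,[0,0.035,0],[0,0,0]],
  [1,[0,0.035,0],[0,0,0]],
  [1,[0,0.025,0],[0,0,0]],
  [1,[0,0.008,0],[0,0,0]],
  [1,[0,0,0],[0,0,0]],
  [0,[0,0,0],[0,0,0]],
  [0,[0,0,0],[0,0,0]],
  [0,[0,0,0],[0,0,0]],
  [0,[0,0,0],[0,0,0]],
  [0,[0,0,0],[0,0,0]],
], force=40)

```text
clock: 10.63
tcp_pos: [0.4768, -0.0137, 0.0236]
orientation: [-1.206, 1.207, -1.211]
contact_force: [-1.7, 0.5, 11.3]
grip_width: 0.0581
```

jog_arm([
  [0,[0,-0.01,0],[0,0,0]],
  [0,[0,-0.03,0],[0,0,0]],
  [0,[0,-0.04,0],[0,0,0]],
  [0,[0,-0.04,0],[0,0,0]],
  [0,[0,0,0],[0,0,0]],
  [0,[0,0,0],[0,0,0]],
])

```text
clock: 11.13
tcp_pos: [0.4771, -0.0134, 0.1448]
orientation: [-1.202, 1.206, -1.211]
contact_force: [-0.0, -0.0, -0.1]
grip_width: 0.0579
```

```bash
python3 wh.py .143 .476 -.013 wrist w7.png
```

```text
11.1333 [ 0.4771 -0.0134  0.1448] [-0.  -0.  -0.1] 0.0579
ell px [318.2 304.4] ctr [ 0.4774 -0.0118  0.143 ] minencl 0.4775 -0.0121 D 0.0885 lsq [ 0.4774 -0.0133] D 0.0663
ell px [318.2 304.1] ctr [ 0.4773 -0.0117  0.143 ] minencl 0.4773 -0.0116 D 0.0269 lsq [ 0.4773 -0.0119] D 0.0245
```

View pics/w7.png

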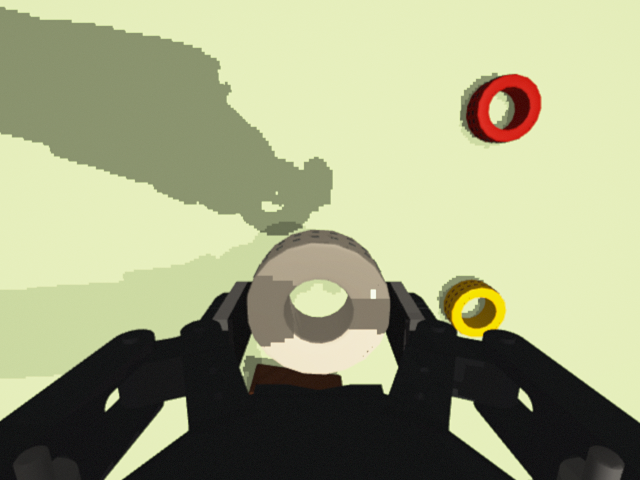

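White is held flat, with its bore centred at (318,304). I'll carry it over the blue stand.

jog_arm([
  [0,[-0.0324,0,0.0175],[0,0,0]],
  [0,[-0.0324,0,0.0175],[0,0,0]],
  [0,[-0.0324,0,0.0175],[0,0,0]],
  [0,[-0.0324,0,0.0175],[0,0,0]],
  [0,[-0.0324,0,0.0175],[0,0,0]],
  [0,[-0.0324,0,0.0175],[0,0,0]],
  [0,[-0.0324,0,0.0175],[0,0,0]],
  [0,[-0.0324,0,0.0175],[0,0,0]],
  [0,[-0.0324,0,0.0175],[0,0,0]],
  [0,[0,0,0],[0,0,0]],
])

```text
clock: 12.02
tcp_pos: [0.6331, 0.2868, 0.1392]
orientation: [-1.211, 1.206, -1.201]
contact_force: [-0.8, 2.1, -0.1]
grip_width: 0.0582
```

jog_arm([
  [0,[0,0,0],[0,0,0]],
  [0,[0,0,0],[0,0,0]],
  [0,[0,0,0],[0,0,0]],
])

```text
clock: 12.27
tcp_pos: [0.6323, 0.2755, 0.1405]
orientation: [-1.21, 1.212, -1.212]
contact_force: [0.3, 0.1, -0.7]
grip_width: 0.0581
```

```bash
python3 wh.py .143 .635 .279 wrist w8.png
```

```text
12.2667 [0.6323 0.2755 0.1405] [ 0.3  0.1 -0.7] 0.0581
ell px [318.6 306.2] ctr [0.6326 0.2785 0.143 ] minencl 0.6327 0.2766 D 0.0887 lsq [0.6325 0.2769] D 0.0651
ell px [318.4 306.8] ctr [0.6325 0.2782 0.143 ] minencl 0.6325 0.2781 D 0.0269 lsq [0.6325 0.2779] D 0.0255
```

View pics/w8.png

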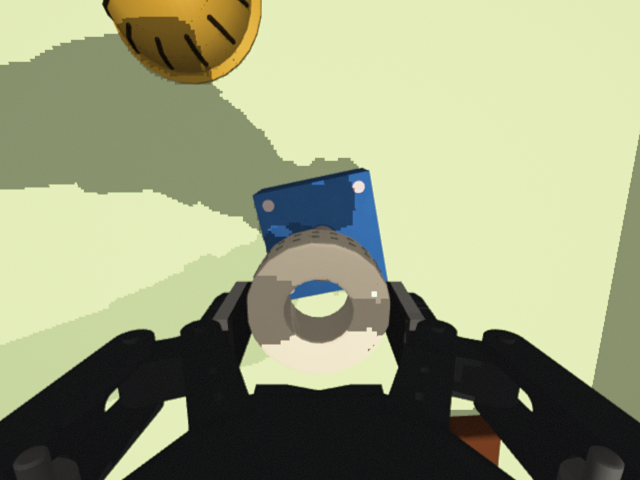

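jog_arm([
  [0,[-0.002,0,0.0024],[0,0,0]],
  [0,[0,0,0],[0,0,0]],
  [0,[0,0,0],[0,0,0]],
  [0,[0,0.006,0],[0,0,0]],
  [0,[0,0.006,0],[0,0,0]],
  [0,[0,0.006,0],[0,0,0]],
  [0,[0,0.006,0],[0,0,0]],
  [0,[0,0.004,0],[0,0,0]],
  [0,[0,0,0],[0,0,0]],
])

```text
clock: 13.07
tcp_pos: [0.6345, 0.2794, 0.1117]
orientation: [-1.211, 1.211, -1.209]
contact_force: [-0.1, -0.3, -0.7]
grip_width: 0.0579
```

```bash
python3 wh.py .115 .635 .279 wrist w9.png; python3 - <<'E'
from h import *
f=grab('scene','s9.png');i=cv2.imread('pics/s9.png'); cv2.imwrite('pics/s9c.png',cv2.resize(i[120:260,320:480],(640,560),interpolation=cv2.INTER_CUBIC))
E
```

```text
13.0667 [0.6345 0.2794 0.1117] [-0.1 -0.3 -0.7] 0.0579
ell px [318.1 306.4] ctr [0.6347 0.2827 0.115 ] minencl 0.6347 0.2809 D 0.0878 lsq [0.6347 0.2812] D 0.0647
ell px [318.5 307.2] ctr [0.6348 0.2823 0.115 ] minencl 0.6353 0.282 D 0.0281 lsq [0.6348 0.282 ] D 0.0257
```

View pics/w9.png

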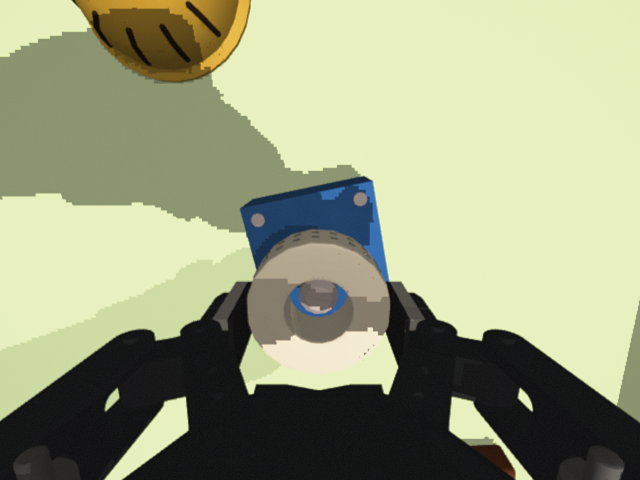

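View pics/s9c.png

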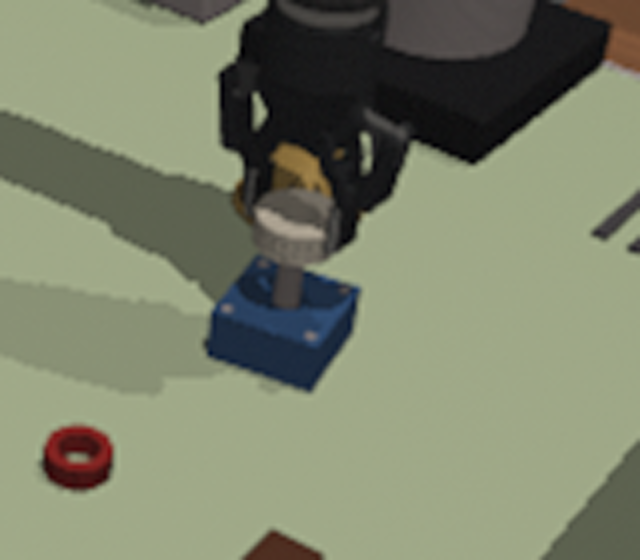

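The rod is visible inside the bore at (320,296), with clearance all round. I'll continue down.

jog_arm([
  [0,[0,0.01,0],[0,0,0]],
  [0,[0,0.01,0],[0,0,0]],
  [0,[0,0.01,0],[0,0,0]],
  [0,[0,0.008,0],[0,0,0]],
  [0,[0,0.005,0],[0,0,0]],
  [0,[0,0.002,0],[0,0,0]],
  [0,[0,0.001,0],[0,0,0]],
  [0,[0,0,0],[0,0,0]],
  [0,[0,0,0],[0,0,0]],
])

```text
clock: 13.92
tcp_pos: [0.6357, 0.2797, 0.0677]
orientation: [-1.208, 1.209, -1.21]
contact_force: [0.5, -0.2, -0.5]
grip_width: 0.0579
```

jog_arm([
  [0,[0,0.002,0],[0,0,0]],
  [0,[0,0.001,0],[0,0,0]],
  [0,[0,0.001,0],[0,0,0]],
  [0,[0,0,0],[0,0,0]],
  [0,[0,0,0],[0,0,0]],
])

```text
clock: 14.33
tcp_pos: [0.6354, 0.2798, 0.0638]
orientation: [-1.208, 1.21, -1.21]
contact_force: [-1.0, -0.8, 3.8]
grip_width: 0.0581
```

jog_arm([
  [1,[0,0,0],[0,0,0]],
  [1,[0,0,0],[0,0,0]],
  [1,[0,0,0],[0,0,0]],
  [1,[0,0,0],[0,0,0]],
  [1,[0,-0.03,0],[0,0,0]],
  [1,[0,-0.04,0],[0,0,0]],
  [1,[0,-0.04,0],[0,0,0]],
  [1,[0,-0.04,0],[0,0,0]],
  [1,[0,0,0],[0,0,0]],
  [1,[0,0,0],[0,0,0]],
])

```text
clock: 15.17
tcp_pos: [0.637, 0.2801, 0.2165]
orientation: [-1.203, 1.207, -1.21]
contact_force: [0.1, -1.8, -1.2]
grip_width: 0.0853
```

```bash
python3 wh.py .064 .635 .279 wrist w10.png
```

```text
15.1667 [0.637  0.2801 0.2165] [ 0.1 -1.8 -1.2] 0.0853
ell px [315.6 227. ] ctr [0.6355 0.2803 0.064 ] minencl 0.6356 0.2796 D 0.0604 lsq [0.6355 0.2795] D 0.059
ell px [315.2 230.3] ctr [0.6351 0.2774 0.064 ] minencl 0.6358 0.276 D 0.0351 lsq [0.6351 0.2769] D 0.0306
```

View pics/w10.png

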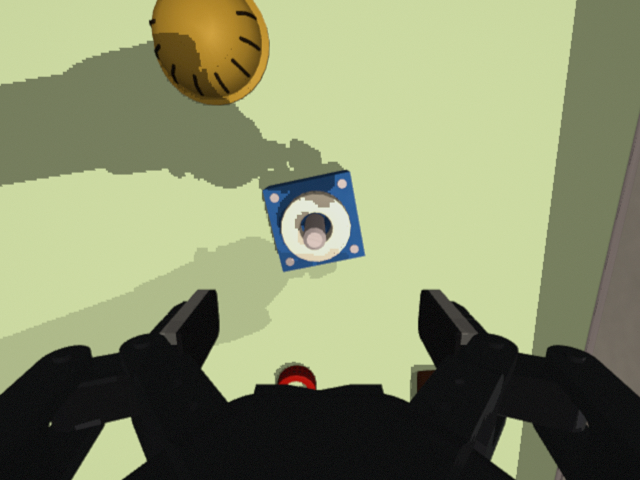

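White lies flat on the block at (316,227), with its top at 64 mm. Next is the yellow wheel.

jog_arm([
  [1,[0.04,0,-0.003],[0,0,0]],
  [1,[0.04,0,-0.003],[0,0,0]],
  [1,[0.04,0,-0.003],[0,0,0]],
  [1,[0.04,0,-0.003],[0,0,0]],
  [1,[0.04,0,-0.003],[0,0,0]],
  [1,[0.04,0,-0.003],[0,0,0]],
  [1,[0.04,0,-0.003],[0,0,0]],
  [1,[0.04,0,-0.003],[0,0,0]],
  [1,[0.04,0,-0.003],[0,0,0]],
  [1,[0,0.03,0],[0,0,0]],
])

```text
clock: 16.05
tcp_pos: [0.6086, -0.0922, 0.1869]
orientation: [-1.202, 1.211, -1.227]
contact_force: [2.6, -1.9, 0.8]
grip_width: 0.0854
```

jog_arm([
  [1,[0,0.04,0],[0,0,0]],
  [1,[0,0.02,0],[0,0,0]],
  [1,[0,0,0],[0,0,0]],
  [1,[0,0,0],[0,0,0]],
  [1,[0,0,0],[0,0,0]],
])

```text
clock: 16.47
tcp_pos: [0.6084, -0.0804, 0.1238]
orientation: [-1.209, 1.209, -1.21]
contact_force: [0.4, -0.1, 1.1]
grip_width: 0.0853
```

```bash
python3 wh.py .020 .609 -.079 wrist w11.png
```

```text
16.4667 [ 0.6084 -0.0804  0.1238] [ 0.4 -0.1  1.1] 0.0853
ell px [321.  239.8] ctr [ 0.6104 -0.0788  0.02  ] minencl 0.6107 -0.0793 D 0.0469 lsq [ 0.6104 -0.0794] D 0.0453
ell px [321.  239.4] ctr [ 0.6104 -0.0785  0.02  ] minencl 0.6112 -0.0775 D 0.0301 lsq [ 0.6105 -0.0787] D 0.0268
```

View pics/w11.png

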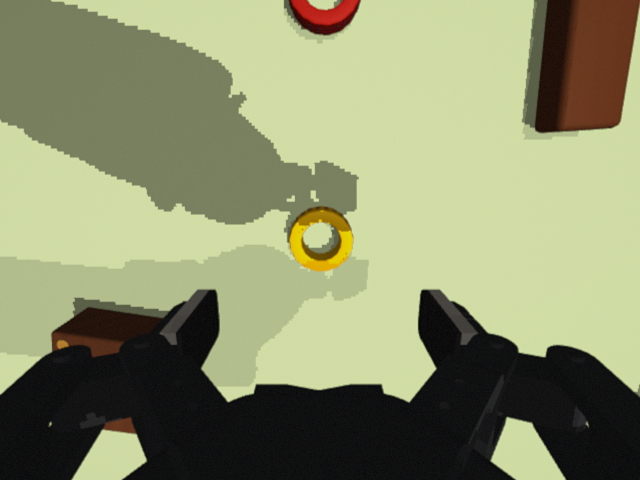

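Yellow is at (321,240), D 46 mm. I'll nudge 2 mm in x, go down and grip.

jog_arm([
  [1,[-0.001,0.035,0.002],[0,0,0]],
  [1,[0,0.035,0],[0,0,0]],
  [1,[0,0.023,0],[0,0,0]],
  [1,[0,0.008,0],[0,0,0]],
  [1,[0,0,0],[0,0,0]],
  [0,[0,0,0],[0,0,0]],
  [0,[0,0,0],[0,0,0]],
  [0,[0,0,0],[0,0,0]],
  [0,[0,0,0],[0,0,0]],
  [0,[0,0,0],[0,0,0]],
])

```text
clock: 17.35
tcp_pos: [0.6114, -0.0795, 0.0245]
orientation: [-1.206, 1.207, -1.211]
contact_force: [-0.9, 0.3, 8.3]
grip_width: 0.044
```

jog_arm([
  [0,[0,0,0],[0,0,0]],
  [0,[0,0,0],[0,0,0]],
  [0,[0,0,0],[0,0,0]],
])

```text
clock: 17.6
tcp_pos: [0.6115, -0.0795, 0.0246]
orientation: [-1.206, 1.207, -1.211]
contact_force: [-1.7, 0.4, 8.8]
grip_width: 0.0437
```

jog_arm([
  [0,[0,-0.01,0],[0,0,0]],
  [0,[0,-0.03,0],[0,0,0]],
  [0,[0,-0.04,0],[0,0,0]],
  [0,[0,-0.04,0],[0,0,0]],
  [0,[-0.0398,0,0.0026],[0,0,0]],
  [0,[-0.0398,0,0.0026],[0,0,0]],
  [0,[-0.0398,0,0.0026],[0,0,0]],
  [0,[-0.0398,0,0.0026],[0,0,0]],
  [0,[-0.0398,0,0.0026],[0,0,0]],
  [0,[-0.0398,0,0.0026],[0,0,0]],
])

```text
clock: 18.43
tcp_pos: [0.6258, 0.1615, 0.1438]
orientation: [-1.207, 1.209, -1.21]
contact_force: [-0.2, 0.4, 0.1]
grip_width: 0.0438
```

jog_arm([
  [0,[-0.0398,0,0.0026],[0,0,0]],
  [0,[-0.0398,0,0.0026],[0,0,0]],
  [0,[-0.0398,0,0.0026],[0,0,0]],
  [0,[0,0,0],[0,0,0]],
  [0,[0,0,0],[0,0,0]],
  [0,[0,0,0],[0,0,0]],
  [0,[0,0,0],[0,0,0]],
])

```text
clock: 19.02
tcp_pos: [0.6342, 0.2766, 0.143]
orientation: [-1.208, 1.211, -1.213]
contact_force: [-0.7, 0.0, -0.4]
grip_width: 0.0441
```

```bash
python3 wh.py .137 .635 .279 wrist w12.png
```

```text
19.0167 [0.6342 0.2766 0.143 ] [-0.7  0.  -0.4] 0.0441
ell px [315.3 300.3] ctr [0.6331 0.2781 0.137 ] minencl 0.6307 0.2808 D 0.0667 lsq [0.6327 0.2773] D 0.0511
ell px [318.2 299.7] ctr [0.6343 0.2784 0.137 ] minencl 0.6344 0.2789 D 0.0268 lsq [0.6343 0.2781] D 0.0247
```

View pics/w12.png

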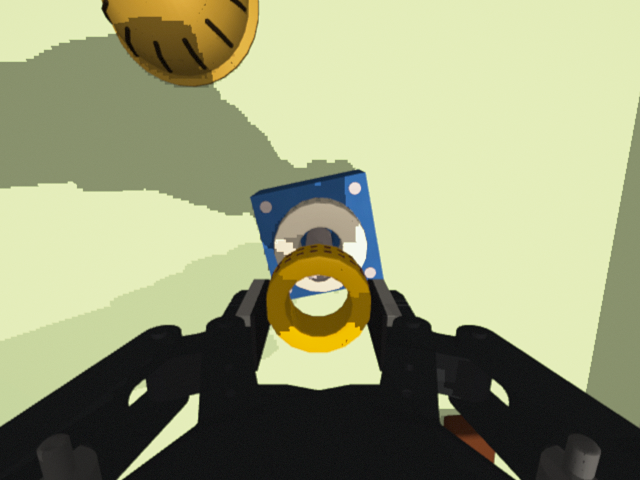

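Yellow's bore is at (318,300), and the spindle is visible behind it at (318,240). I'll make a small shift, then lower.

jog_arm([
  [0,[-0.0015,0,0.0007],[0,0,0]],
  [0,[0,0.005,0],[0,0,0]],
  [0,[0,0.006,0],[0,0,0]],
  [0,[0,0.006,0],[0,0,0]],
  [0,[0,0.006,0],[0,0,0]],
  [0,[0,0.006,0],[0,0,0]],
  [0,[0,0,0],[0,0,0]],
  [0,[0,0,0],[0,0,0]],
])

```text
clock: 19.73
tcp_pos: [0.6341, 0.2802, 0.1125]
orientation: [-1.21, 1.21, -1.21]
contact_force: [-0.6, -1.0, -0.8]
grip_width: 0.0442
```

```bash
python3 wh.py .110 .635 .279 wrist w13.png
```

```text
19.7333 [0.6341 0.2802 0.1125] [-0.6 -1.  -0.8] 0.0442
ell px [318.2 301.6] ctr [0.6342 0.2828 0.11  ] minencl 0.6345 0.2812 D 0.0744 lsq [0.6343 0.282 ] D 0.052
ell px [318.2 301.7] ctr [0.6342 0.2828 0.11  ] minencl 0.6342 0.2829 D 0.0269 lsq [0.6342 0.2825] D 0.0254
```

View pics/w13.png

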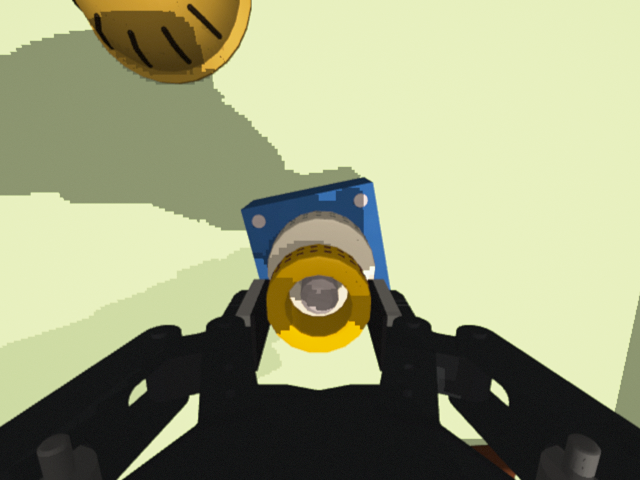

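The spindle is within yellow's bore at (320,294), so I'll continue down.

jog_arm([
  [0,[0,0.006,0],[0,0,0]],
  [0,[0,0.006,0],[0,0,0]],
  [0,[0,0.005,0],[0,0,0]],
  [0,[0,0.003,0],[0,0,0]],
  [0,[0,0.002,0],[0,0,0]],
  [0,[0,0.001,0],[0,0,0]],
  [0,[0,0.001,0],[0,0,0]],
  [0,[0,0,0],[0,0,0]],
  [0,[0,0,0],[0,0,0]],
])

```text
clock: 20.53
tcp_pos: [0.6346, 0.2804, 0.0895]
orientation: [-1.208, 1.21, -1.21]
contact_force: [-0.0, 0.8, 0.3]
grip_width: 0.0438
```

jog_arm([
  [0,[0,0.001,0],[0,0,0]],
  [0,[0,0.001,0],[0,0,0]],
  [0,[0,0,0],[0,0,0]],
  [0,[0,0,0],[0,0,0]],
])

```text
clock: 20.87
tcp_pos: [0.6347, 0.2805, 0.0886]
orientation: [-1.208, 1.21, -1.21]
contact_force: [-2.2, -0.7, 6.9]
grip_width: 0.0439
```

Contact is at the expected height, so I'll release and check.

jog_arm([
  [1,[0,0,0],[0,0,0]],
  [1,[0,0,0],[0,0,0]],
  [1,[0,0,0],[0,0,0]],
  [1,[0,0,0],[0,0,0]],
  [1,[0,0,0],[0,0,0]],
  [1,[0,-0.03,0],[0,0,0]],
  [1,[0,-0.04,0],[0,0,0]],
  [1,[0,-0.04,0],[0,0,0]],
  [1,[0,-0.02,0],[0,0,0]],
  [1,[0,0,0],[0,0,0]],
])

```text
clock: 21.7
tcp_pos: [0.6375, 0.281, 0.2237]
orientation: [-1.199, 1.206, -1.211]
contact_force: [0.5, -0.2, 0.9]
grip_width: 0.0855
```

```bash
python3 wh.py .084 .635 .279 wrist w14.png
```

```text
21.7 [0.6375 0.281  0.2237] [ 0.5 -0.2  0.9] 0.0855
ell px [313.4 231.1] ctr [0.6348 0.2809 0.084 ] minencl 0.6348 0.2804 D 0.0466 lsq [0.6348 0.2804] D 0.0452
ell px [313.5 231.7] ctr [0.6349 0.2804 0.084 ] minencl 0.6349 0.2799 D 0.0291 lsq [0.6349 0.2802] D 0.0276
```

View pics/w14.png

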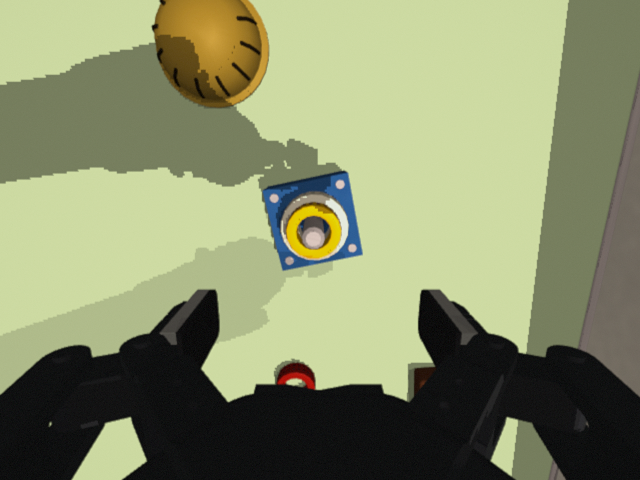

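Yellow lies flat at the 84 mm level at (313,231). Next is the green wheel, with the purple one left alone.

jog_arm([
  [1,[0.0396,0,-0.0016],[0,0,0]],
  [1,[0.0396,0,-0.0016],[0,0,0]],
  [1,[0.0396,0,-0.0016],[0,0,0]],
  [1,[0.0396,0,-0.0016],[0,0,0]],
  [1,[0.0396,0,-0.0016],[0,0,0]],
  [1,[0.0396,0,-0.0016],[0,0,0]],
  [1,[0.0396,0,-0.0016],[0,0,0]],
  [1,[0.0396,0,-0.0016],[0,0,0]],
  [1,[0.0396,0,-0.0016],[0,0,0]],
  [1,[0.0396,0,-0.0016],[0,0,0]],
])

```text
clock: 22.58
tcp_pos: [0.6169, -0.1171, 0.2157]
orientation: [-1.211, 1.212, -1.208]
contact_force: [1.1, 0.5, -0.1]
grip_width: 0.0856
```

jog_arm([
  [1,[0.0396,0,-0.0016],[0,0,0]],
  [1,[0.0396,0,-0.0016],[0,0,0]],
  [1,[0.0396,0,-0.0016],[0,0,0]],
  [1,[0.0396,0,-0.0016],[0,0,0]],
  [1,[0,0.03,0],[0,0,0]],
  [1,[0,0.04,0],[0,0,0]],
  [1,[0,0.03,0],[0,0,0]],
  [1,[0,0,0],[0,0,0]],
  [1,[0,0,0],[0,0,0]],
  [1,[0,0,0],[0,0,0]],
])

```text
clock: 23.42
tcp_pos: [0.6121, -0.2744, 0.1183]
orientation: [-1.209, 1.209, -1.211]
contact_force: [0.7, 0.5, 0.9]
grip_width: 0.0856
```

```bash
python3 wh.py .024 .612 -.273 wrist w15.png
```

```text
23.4167 [ 0.6121 -0.2744  0.1183] [0.7 0.5 0.9] 0.0856
ell px [318.3 244.8] ctr [ 0.6123 -0.2738  0.024 ] minencl 0.6123 -0.2747 D 0.061 lsq [ 0.6123 -0.2748] D 0.0593
ell px [318.4 244.8] ctr [ 0.6124 -0.2738  0.024 ] minencl 0.6128 -0.2739 D 0.0293 lsq [ 0.6124 -0.274 ] D 0.0266
```

View pics/w15.png

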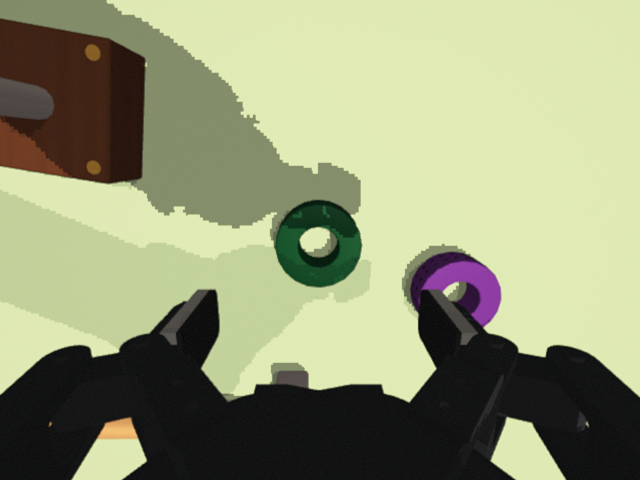

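Green is centred at (318,245), D 60 mm. Purple, at (455,290), stays outside the +x finger. Going down.

jog_arm([
  [1,[0,0.035,0],[0,0,0]],
  [1,[0,0.03,0],[0,0,0]],
  [1,[0,0.022,0],[0,0,0]],
  [1,[0,0.008,0],[0,0,0]],
  [1,[0,0,0],[0,0,0]],
  [0,[0,0,0],[0,0,0]],
  [0,[0,0,0],[0,0,0]],
  [0,[0,0,0],[0,0,0]],
  [0,[0,0,0],[0,0,0]],
  [0,[0,0,0],[0,0,0]],
])

```text
clock: 24.3
tcp_pos: [0.6132, -0.2749, 0.0254]
orientation: [-1.207, 1.206, -1.213]
contact_force: [-0.2, 1.0, 7.9]
grip_width: 0.0587
```

jog_arm([
  [0,[0,0,0],[0,0,0]],
  [0,[0,-0.01,0],[0,0,0]],
  [0,[0,-0.03,0],[0,0,0]],
  [0,[0,-0.04,0],[0,0,0]],
  [0,[0,-0.04,0],[0,0,0]],
  [0,[0,0,0],[0,0,0]],
  [0,[0,0,0],[0,0,0]],
])

```text
clock: 24.88
tcp_pos: [0.6137, -0.2752, 0.147]
orientation: [-1.205, 1.203, -1.215]
contact_force: [-0.3, -0.1, -2.2]
grip_width: 0.0586
```

```bash
python3 wh.py .144 .613 -.274 wrist w16.png; python3 - <<'E'
from w import *
f=grab('top'); w=cloud(f); m=(w[...,2]>.085)&(w[...,2]<.105)
k,lab,st,ce=cv2.connectedComponentsWithStats(m.astype(np.uint8))
for i in range(1,k):
    q=w[lab==i]
    if st[i,4]>15: print(st[i],q.mean(0).round(4),np.ptp(q,0).round(3))
E
```

```text
24.8833 [ 0.6137 -0.2752  0.147 ] [-0.3 -0.1 -2.2] 0.0586
ell px [318.4 303. ] ctr [ 0.6139 -0.2735  0.144 ] minencl 0.614 -0.2709 D 0.0744 lsq [ 0.6139 -0.2753] D 0.0633
ell px [318.3 302.6] ctr [ 0.6139 -0.2733  0.144 ] minencl 0.6138 -0.2728 D 0.0269 lsq [ 0.6139 -0.2736] D 0.0247
[   0   11  640    9 2759] [ 1.2101 -0.0314  0.0952] [0.013 1.688 0.02 ]
[586 164  23  22 297] [ 0.7771 -0.719   0.0881] [0.057 0.058 0.011]
[588 194  24  23 296] [ 0.6977 -0.7193  0.0881] [0.057 0.06  0.01 ]
[193 226   8   8  47] [0.6322 0.2792 0.0952] [0.017 0.016 0.018]
[590 226  25  22 317] [ 0.6179 -0.7185  0.0881] [0.053 0.059 0.011]
[  0 252  32  12  87] [0.5657 0.7261 0.0941] [0.025 0.079 0.02 ]
[ 27 258  28  58 167] [0.4854 0.6344 0.0952] [0.138 0.061 0.02 ]
[  0 307  15   8  33] [0.4322 0.7295 0.0926] [0.018 0.036 0.02 ]
[ 39 360  12 107 406] [0.2002 0.6153 0.095 ] [0.237 0.013 0.02 ]
[571 392  12  88 417] [ 0.1454 -0.6128  0.095 ] [0.194 0.022 0.02 ]
```

View pics/w16.png

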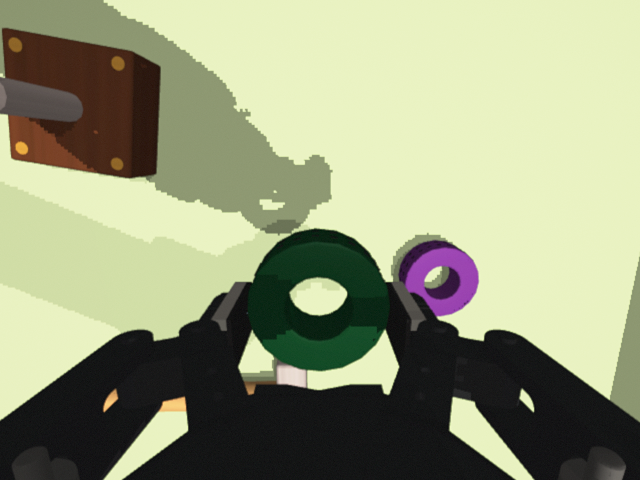

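Green is held flat with purple untouched. I'll get the wood stand's centre from its four screws at about (15,45), (118,63), (22,148) and (117,163).

```bash
python3 - <<'E'
from w import *
f=grab('wrist'); w=cloud(f); hsv=cv2.cvtColor(f['image'],cv2.COLOR_RGB2HSV)
m=(hsv[...,0]>12)&(hsv[...,0]<28)&(hsv[...,1]>110)&(hsv[...,2]>110)
m[200:]=0; m[:,180:]=0
k,lab,st,ce=cv2.connectedComponentsWithStats(m.astype(np.uint8)); P=[]
for i in range(1,k):
    if st[i,4]>40: p=onplane(f,ce[i],.04)[0]; P.append(p); print(st[i],p.round(4),np.nanmedian(w[lab==i],0).round(4))
print(np.mean(P,0))
E
```

```text
[ 10  39  14  15 153] [ 0.427  -0.1487  0.04  ] [ 0.4285 -0.149   0.0418]
[114  58  13  15 148] [ 0.4887 -0.1592  0.04  ] [ 0.4897 -0.1597  0.0417]
[ 16 144  15  14 161] [ 0.4166 -0.2103  0.04  ] [ 0.418  -0.21    0.0417]
[113 161  12  12 119] [ 0.4782 -0.2207  0.04  ] [ 0.4792 -0.2204  0.042 ]
[ 0.45263524 -0.1847202   0.04      ]
```

jog_arm([
  [0,[-0.0151,0,-0.0267],[0,0,0]],
  [0,[-0.0151,0,-0.0267],[0,0,0]],
  [0,[-0.0151,0,-0.0267],[0,0,0]],
  [0,[-0.0151,0,-0.0267],[0,0,0]],
  [0,[-0.0151,0,-0.0267],[0,0,0]],
  [0,[-0.0151,0,-0.0267],[0,0,0]],
  [0,[0,0,0],[0,0,0]],
  [0,[0,0,0],[0,0,0]],
  [0,[0,0,0],[0,0,0]],
  [0,[0,0,0],[0,0,0]],
])

```text
clock: 25.87
tcp_pos: [0.4524, -0.1837, 0.1422]
orientation: [-1.209, 1.209, -1.21]
contact_force: [0.8, -0.6, -0.9]
grip_width: 0.0585
```

```bash
python3 wh.py .146 .453 -.184 wrist w17.png;  python3 - <<'E'
from w import *
f=grab('wrist'); w=cloud(f); hsv=cv2.cvtColor(f['image'],cv2.COLOR_RGB2HSV)
m=(w[...,2]>.035)&(w[...,2]<.047); k,lab,st,ce=cv2.connectedComponentsWithStats(m.astype(np.uint8)); i=1+np.argmax(st[1:,4]); q=w[lab==i]
rc=cv2.minAreaRect((q[:,:2]*1e4).astype(np.float32)); print(np.array(rc[0])/1e4,np.array(rc[1])/1e4)
q=w[(w[...,2]>.06)&(w[...,2]<.1)&(abs(w[...,0]-.4535)<.02)&(abs(w[...,1]+.1845)<.02)]; print(len(q))
if len(q): print(np.percentile(q,[3,97],axis=0).round(4))
E
```

```text
25.8667 [ 0.4524 -0.1837  0.1422] [ 0.8 -0.6 -0.9] 0.0585
ell px [318.5 305.4] ctr [ 0.4527 -0.1798  0.146 ] minencl 0.4529 -0.1824 D 0.0894 lsq [ 0.4528 -0.1813] D 0.0643
ell px [318.5 306.8] ctr [ 0.4527 -0.1804  0.146 ] minencl 0.4532 -0.1805 D 0.0281 lsq [ 0.4527 -0.1807] D 0.0261
[ 0.45571797 -0.17437423] [0.05818995 0.08014609]
181
[[ 0.4477 -0.1932  0.0962]
 [ 0.4595 -0.1873  0.0998]]
```

View pics/w17.png

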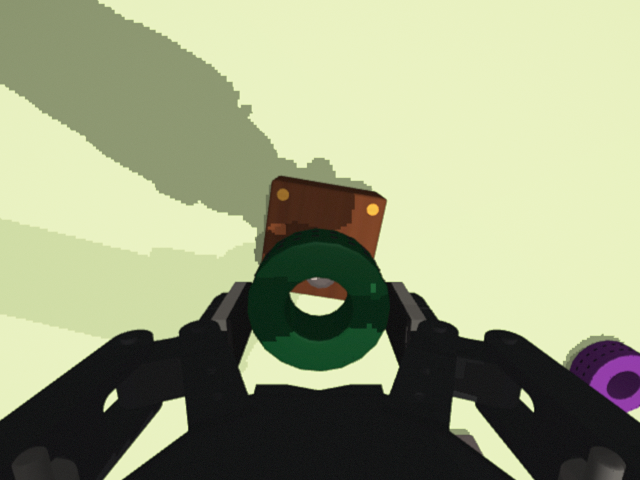

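The spindle's top edge is visible inside the bore at (319,283). Measured centre is about (0.4536, -0.184), which agrees with the screws. Lowering.

jog_arm([
  [0,[0.001,0,0.001],[0,0,0]],
  [0,[0,0.005,0],[0,0,0]],
  [0,[0,0.006,0],[0,0,0]],
  [0,[0,0.006,0],[0,0,0]],
  [0,[0,0.006,0],[0,0,0]],
  [0,[0,0.006,0],[0,0,0]],
  [0,[0,0,0],[0,0,0]],
  [0,[0,0,0],[0,0,0]],
])

```text
clock: 26.63
tcp_pos: [0.4521, -0.1843, 0.1128]
orientation: [-1.21, 1.211, -1.209]
contact_force: [-0.8, -0.0, -1.2]
grip_width: 0.0591
```

```bash
python3 wh.py .112 .453 -.184 wrist w18.png
```

```text
26.6333 [ 0.4521 -0.1843  0.1128] [-0.8 -0.  -1.2] 0.0591
ell px [318.8 303.4] ctr [ 0.4525 -0.1817  0.112 ] minencl 0.4528 -0.1831 D 0.0896 lsq [ 0.4525 -0.1833] D 0.0657
ell px [318.4 303.9] ctr [ 0.4524 -0.1819  0.112 ] minencl 0.4526 -0.1813 D 0.0272 lsq [ 0.4524 -0.1822] D 0.0251
```

View pics/w18.png

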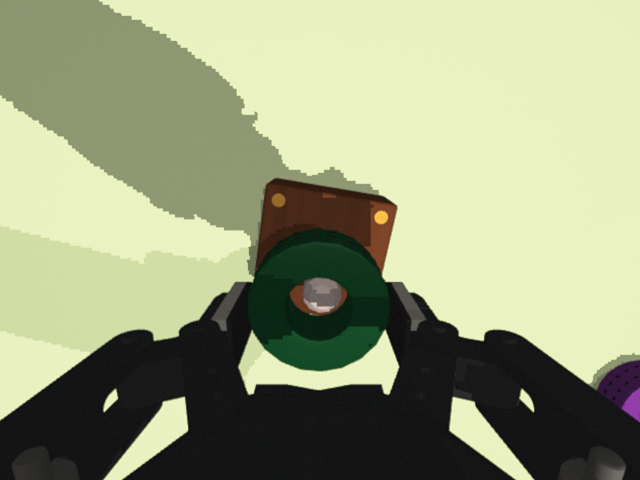

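jog_arm([
  [0,[0,0.005,0.0012],[0,0,0]],
  [0,[0,0.01,0],[0,0,0]],
  [0,[0,0.01,0],[0,0,0]],
  [0,[0,0.008,0],[0,0,0]],
  [0,[0,0.006,0],[0,0,0]],
  [0,[0,0.004,0],[0,0,0]],
  [0,[0,0.002,0],[0,0,0]],
  [0,[0,0.001,0],[0,0,0]],
  [0,[0,0,0],[0,0,0]],
  [0,[0,0,0],[0,0,0]],
])

```text
clock: 27.52
tcp_pos: [0.4539, -0.1844, 0.0675]
orientation: [-1.209, 1.209, -1.21]
contact_force: [-0.5, -1.0, -0.5]
grip_width: 0.0588
```

jog_arm([
  [0,[0,0.001,0],[0,0,0]],
  [0,[0,0.001,0],[0,0,0]],
  [0,[0,0.001,0],[0,0,0]],
  [0,[0,0,0],[0,0,0]],
  [0,[0,0,0],[0,0,0]],
])

```text
clock: 27.93
tcp_pos: [0.4539, -0.1843, 0.0653]
orientation: [-1.207, 1.21, -1.21]
contact_force: [-3.8, 1.8, 13.2]
grip_width: 0.0588
```

jog_arm([
  [1,[0,0,0],[0,0,0]],
  [1,[0,0,0],[0,0,0]],
  [1,[0,0,0],[0,0,0]],
  [1,[0,0,0],[0,0,0]],
  [1,[0,0,0],[0,0,0]],
  [1,[0,-0.03,0],[0,0,0]],
  [1,[0,-0.04,0],[0,0,0]],
  [1,[0,-0.04,0],[0,0,0]],
  [1,[0,-0.04,0],[0,0,0]],
  [1,[0,0,0],[0,0,0]],
])

```text
clock: 28.77
tcp_pos: [0.4573, -0.1861, 0.2209]
orientation: [-1.201, 1.201, -1.217]
contact_force: [1.3, -1.3, 0.6]
grip_width: 0.0855
```

```bash
python3 wh.py .064 .453 -.184 wrist w19.png
```

```text
28.7667 [ 0.4573 -0.1861  0.2209] [ 1.3 -1.3  0.6] 0.0855
ell px [312.6 222.6] ctr [ 0.4542 -0.1838  0.064 ] minencl 0.4539 -0.1845 D 0.0605 lsq [ 0.4542 -0.1846] D 0.0589
ell px [312.3 225.4] ctr [ 0.4539 -0.1863  0.064 ] minencl 0.4536 -0.1867 D 0.035 lsq [ 0.4539 -0.1867] D 0.0303
```

View pics/w19.png

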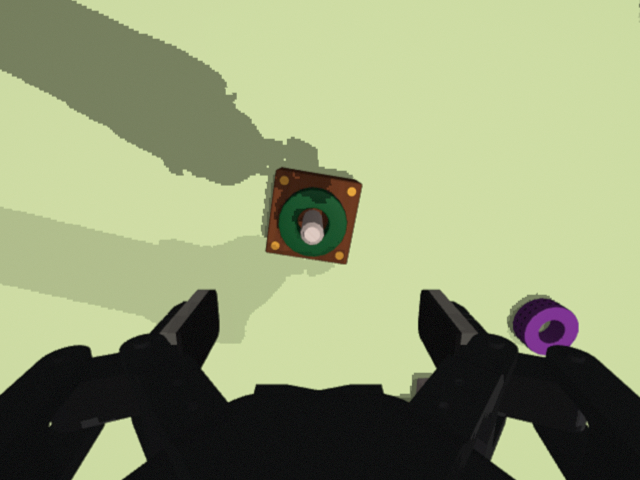

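Green is flat on the wooden block at (313,223), with its top at 64 mm. Next is the red wheel.

jog_arm([
  [1,[-0.033,0,0.0197],[0,0,0]],
  [1,[-0.033,0,0.0197],[0,0,0]],
  [1,[-0.033,0,0.0197],[0,0,0]],
  [1,[-0.033,0,0.0197],[0,0,0]],
  [1,[-0.033,0,0.0197],[0,0,0]],
  [1,[-0.033,0,0.0197],[0,0,0]],
  [1,[-0.033,0,0.0197],[0,0,0]],
  [1,[-0.033,0,0.0197],[0,0,0]],
  [1,[0,0.03,0],[0,0,0]],
  [1,[0,0.04,0],[0,0,0]],
])

```text
clock: 29.65
tcp_pos: [0.6143, 0.0834, 0.1447]
orientation: [-1.206, 1.203, -1.207]
contact_force: [0.1, -0.6, -0.4]
grip_width: 0.0857
```

jog_arm([
  [1,[0,0.025,0],[0,0,0]],
  [1,[0,0,0],[0,0,0]],
  [1,[0,0,0],[0,0,0]],
  [1,[0,0,0],[0,0,0]],
])

```text
clock: 29.98
tcp_pos: [0.6121, 0.0792, 0.1202]
orientation: [-1.208, 1.21, -1.211]
contact_force: [0.4, -0.0, 0.8]
grip_width: 0.0854
```

```bash
python3 wh.py .020 .612 .079 wrist w20.png
```

```text
29.9833 [0.6121 0.0792 0.1202] [ 0.4 -0.   0.8] 0.0854
ell px [318.4 242.7] ctr [0.6124 0.0797 0.02  ] minencl 0.6122 0.079 D 0.0469 lsq [0.6124 0.0791] D 0.0453
ell px [318.5 242.5] ctr [0.6124 0.0798 0.02  ] minencl 0.6124 0.0801 D 0.028 lsq [0.6124 0.0797] D 0.0266
```

View pics/w20.png

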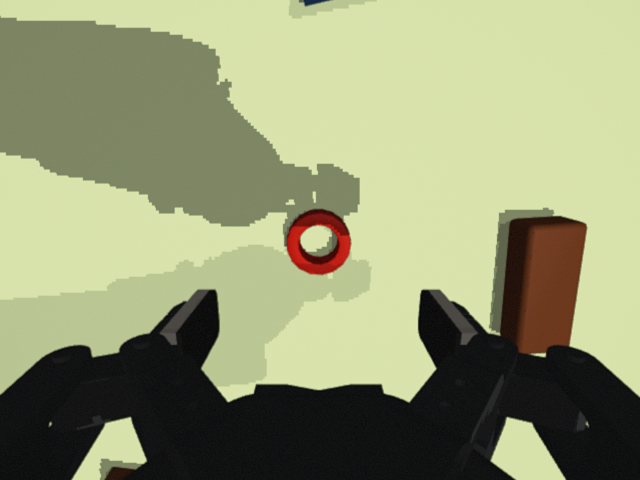

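Red is centred at (318,243), D 46 mm, and the bar is well clear. Going down to grip and lift.

jog_arm([
  [1,[0,0.035,0],[0,0,0]],
  [1,[0,0.032,0],[0,0,0]],
  [1,[0,0.022,0],[0,0,0]],
  [1,[0,0.008,0],[0,0,0]],
  [1,[0,0,0],[0,0,0]],
  [0,[0,0,0],[0,0,0]],
  [0,[0,0,0],[0,0,0]],
  [0,[0,0,0],[0,0,0]],
  [0,[0,0,0],[0,0,0]],
  [0,[0,0,0],[0,0,0]],
])

```text
clock: 30.87
tcp_pos: [0.6128, 0.0798, 0.0245]
orientation: [-1.206, 1.208, -1.211]
contact_force: [-1.3, -0.1, 9.3]
grip_width: 0.0442
```

jog_arm([
  [0,[0,0,0],[0,0,0]],
  [0,[0,0,0],[0,0,0]],
])

```text
clock: 31.03
tcp_pos: [0.6128, 0.0798, 0.0245]
orientation: [-1.206, 1.208, -1.211]
contact_force: [-1.8, 0.5, 9.4]
grip_width: 0.0441
```

jog_arm([
  [0,[0,-0.01,0],[0,0,0]],
  [0,[0,-0.03,0],[0,0,0]],
  [0,[0,-0.04,0],[0,0,0]],
  [0,[0,-0.04,0],[0,0,0]],
  [0,[0.033,0,-0.0199],[0,0,0]],
  [0,[0.033,0,-0.0199],[0,0,0]],
  [0,[0.033,0,-0.0199],[0,0,0]],
  [0,[0.033,0,-0.0199],[0,0,0]],
  [0,[0.033,0,-0.0199],[0,0,0]],
  [0,[0.033,0,-0.0199],[0,0,0]],
])

```text
clock: 31.87
tcp_pos: [0.4909, -0.1196, 0.1434]
orientation: [-1.208, 1.209, -1.21]
contact_force: [0.0, -0.7, -0.6]
grip_width: 0.0445
```

jog_arm([
  [0,[0.033,0,-0.0199],[0,0,0]],
  [0,[0.033,0,-0.0199],[0,0,0]],
  [0,[0,0,0],[0,0,0]],
  [0,[0,0,0],[0,0,0]],
  [0,[0,0,0],[0,0,0]],
  [0,[0,0,0],[0,0,0]],
])

```text
clock: 32.37
tcp_pos: [0.453, -0.1831, 0.1427]
orientation: [-1.209, 1.208, -1.208]
contact_force: [0.8, -0.2, -0.5]
grip_width: 0.0442
```

```bash
python3 wh.py .140 .453 -.184 wrist w21.png
```

```text
32.3667 [ 0.453  -0.1831  0.1427] [ 0.8 -0.2 -0.5] 0.0442
ell px [319.  303.4] ctr [ 0.4536 -0.1815  0.14  ] minencl 0.4533 -0.1817 D 0.074 lsq [ 0.4535 -0.1821] D 0.0519
ell px [318.3 303.3] ctr [ 0.4533 -0.1814  0.14  ] minencl 0.4535 -0.1826 D 0.0277 lsq [ 0.4533 -0.1817] D 0.0254
```

View pics/w21.png

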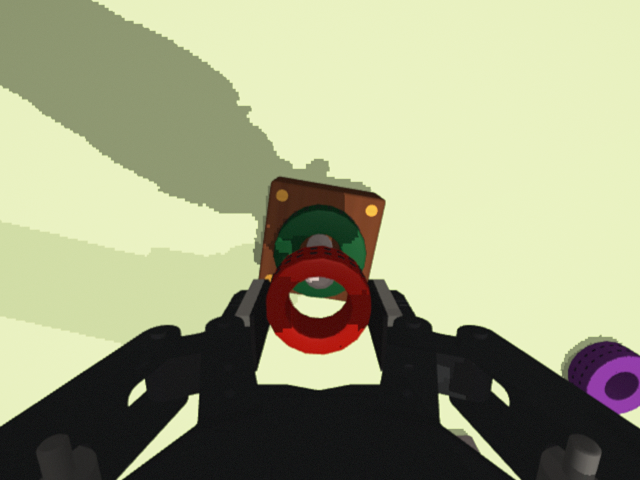

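Red is over the wooden spindle, with its bore at (318,303) and the rod behind it at (319,240). I'll shift 1 mm and lower.

jog_arm([
  [0,[0.001,0,0.0008],[0,0,0]],
  [0,[0,0.005,0],[0,0,0]],
  [0,[0,0.006,0],[0,0,0]],
  [0,[0,0.006,0],[0,0,0]],
  [0,[0,0.006,0],[0,0,0]],
  [0,[0,0.006,0],[0,0,0]],
  [0,[0,0,0],[0,0,0]],
  [0,[0,0,0],[0,0,0]],
])

```text
clock: 33.08
tcp_pos: [0.4525, -0.1853, 0.1127]
orientation: [-1.21, 1.211, -1.209]
contact_force: [0.4, -0.5, -0.1]
grip_width: 0.0443
```

```bash
python3 wh.py .110 .453 -.184 wrist w22.png
```

```text
33.0833 [ 0.4525 -0.1853  0.1127] [ 0.4 -0.5 -0.1] 0.0443
ell px [318.5 303.2] ctr [ 0.4527 -0.1836  0.11  ] minencl 0.4525 -0.1837 D 0.0736 lsq [ 0.4526 -0.1841] D 0.0521
ell px [318.5 303.3] ctr [ 0.4527 -0.1836  0.11  ] minencl 0.4527 -0.1837 D 0.0268 lsq [ 0.4527 -0.1839] D 0.0254
```

View pics/w22.png

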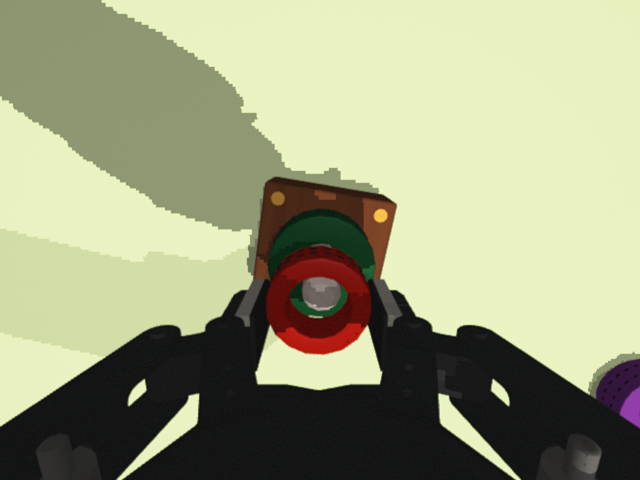

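The rod is inside red's bore at (321,293). Continuing down to a TCP z of about 0.0885.

jog_arm([
  [0,[-0.0005,0.006,0.001],[0,0,0]],
  [0,[0,0.006,0],[0,0,0]],
  [0,[0,0.005,0],[0,0,0]],
  [0,[0,0.003,0],[0,0,0]],
  [0,[0,0.002,0],[0,0,0]],
  [0,[0,0.001,0],[0,0,0]],
  [0,[0,0,0],[0,0,0]],
  [0,[0,0,0],[0,0,0]],
])

```text
clock: 33.8
tcp_pos: [0.4539, -0.1849, 0.0904]
orientation: [-1.209, 1.21, -1.21]
contact_force: [-0.1, -0.3, -0.6]
grip_width: 0.0444
```

jog_arm([
  [0,[0,0.001,0],[0,0,0]],
  [0,[0,0.001,0],[0,0,0]],
  [0,[0,0.0005,0],[0,0,0]],
  [0,[0,0,0],[0,0,0]],
  [0,[0,0,0],[0,0,0]],
])

```text
clock: 34.22
tcp_pos: [0.4541, -0.1849, 0.0885]
orientation: [-1.208, 1.21, -1.21]
contact_force: [-2.8, 1.8, 8.5]
grip_width: 0.0445
```

jog_arm([
  [1,[0,0,0],[0,0,0]],
  [1,[0,0,0],[0,0,0]],
  [1,[0,0,0],[0,0,0]],
  [1,[0,0,0],[0,0,0]],
  [1,[0,0,0],[0,0,0]],
  [1,[0,-0.03,0],[0,0,0]],
  [1,[0,-0.04,0],[0,0,0]],
  [1,[0,-0.04,0],[0,0,0]],
  [1,[0,-0.03,0],[0,0,0]],
  [1,[0,0,0],[0,0,0]],
])

```text
clock: 35.05
tcp_pos: [0.457, -0.1863, 0.2335]
orientation: [-1.202, 1.202, -1.216]
contact_force: [1.1, -1.0, -0.0]
grip_width: 0.0851
```

jog_arm([
  [1,[-0.03,0,0.02],[0,0,0]],
  [1,[-0.03,0,0.02],[0,0,0]],
  [1,[-0.03,0,0.02],[0,0,0]],
  [1,[-0.03,0,0.02],[0,0,0]],
  [1,[-0.02,0,0.02],[0,0,0]],
  [1,[0,0,0],[0,0,0]],
  [1,[0,0,0],[0,0,0]],
])

```text
clock: 35.63
tcp_pos: [0.5545, -0.0431, 0.227]
orientation: [-1.211, 1.208, -1.207]
contact_force: [-0.2, -0.6, -0.2]
grip_width: 0.0855
```

```bash
python3 - <<'E'
from wh import *
o=r.get_obs(); print(o['clock'],o['tcp_pos'].round(3),o['grip_width'])
f=grab('scene','s23.png'); t=grab('top','t23.png'); wr=grab('wrist','w23.png')
for n,h,p in [('yellow',.084,(.635,.28)),('white',.064,(.635,.28)),('red',.084,(.454,-.184)),('green',.064,(.454,-.184))]:
    for cn,c in [('scene',f),('top',t)]:
        print(n,cn)
        try: wheel(c,h,p,.006)
        except Exception as e: print(e)
for n in ['s23','t23']:
    i=cv2.imread(f'pics/{n}.png'); cv2.imwrite(f'pics/{n}c.png',cv2.resize(i[150:350,170:490] if n[0]=='t' else i[150:350,180:440],(780,600)))
w=cloud(t)
for n,p in [('bluestack',(.634,.279)),('woodstack',(.453,-.184)),('dome',(.54,.437)),('bar',(.773,.047))]:
    m=np.hypot(w[...,0]-p[0],w[...,1]-p[1])<.055; q=w[m]; q=q[q[:,2]>.012]; print(n,q.mean(0).round(4),np.percentile(q[:,2],[50,90,99.5]).round(4))
E
```

```text
35.6333 [ 0.555 -0.043  0.227] 0.08551074653066369
yellow scene
ell px [393.5 183.2] ctr [0.6384 0.2772 0.084 ] minencl 0.6378 0.2781 D 0.0488 lsq [0.6384 0.2771] D 0.0376
yellow top
ell px [196.5 230.2] ctr [0.633 0.281 0.084] minencl 0.6326 0.2813 D 0.0459 lsq [0.6331 0.281 ] D 0.0422
ell px [196.4 230.2] ctr [0.6331 0.2812 0.084 ] minencl 0.6326 0.2822 D 0.034 lsq [0.6331 0.2813] D 0.0302
white scene
ell px [392.8 191.1] ctr [0.6437 0.2702 0.064 ] minencl 0.6415 0.2736 D 0.0589 lsq [0.6424 0.2722] D 0.0456
white top
red scene
ell px [218.2 237.9] ctr [ 0.4586 -0.1855  0.084 ] minencl 0.4574 -0.1837 D 0.0506 lsq [ 0.4585 -0.1854] D 0.0382
red top
ell px [386.2 303.6] ctr [ 0.4531 -0.1839  0.084 ] minencl 0.4528 -0.1835 D 0.0454 lsq [ 0.4528 -0.1838] D 0.0379
green scene
ell px [219.8 244.4] ctr [ 0.46   -0.1852  0.064 ] minencl 0.459 -0.1845 D 0.0607 lsq [ 0.46   -0.1849] D 0.0499
green top
bluestack [0.6284 0.2752 0.0535] [0.0431 0.0842 0.0992]
woodstack [ 0.4504 -0.1798  0.054 ] [0.0428 0.0844 0.1004]
dome [0.5371 0.4324 0.0383] [0.0401 0.0493 0.0538]
bar [0.7722 0.0462 0.0261] [0.0266 0.0309 0.0355]
```

View pics/s23c.png

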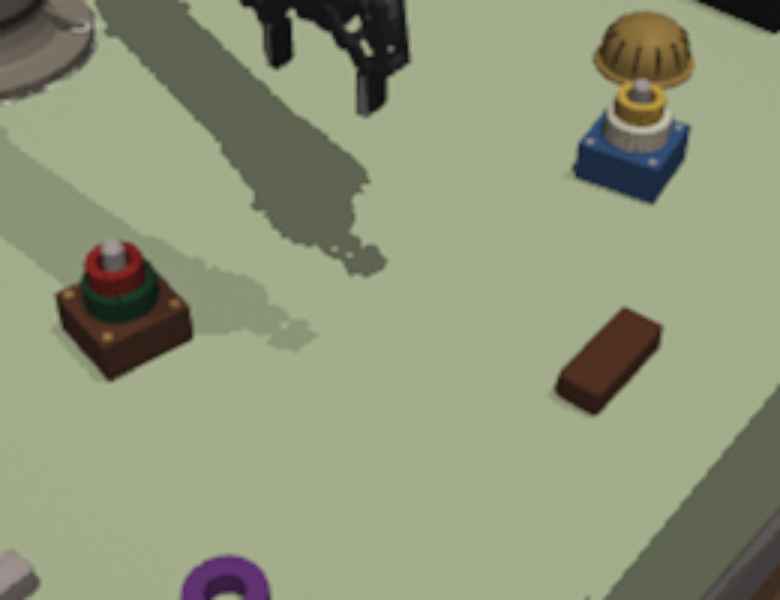

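View pics/t23c.png

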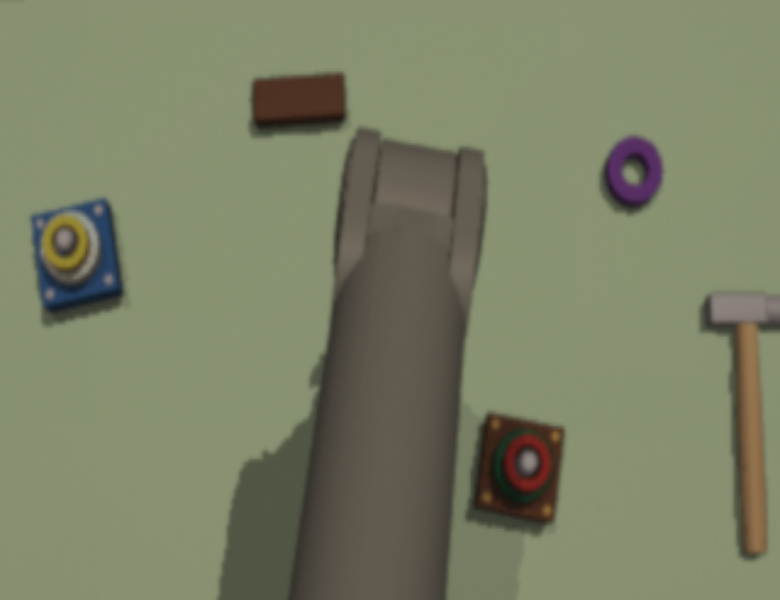

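View pics/w23.png

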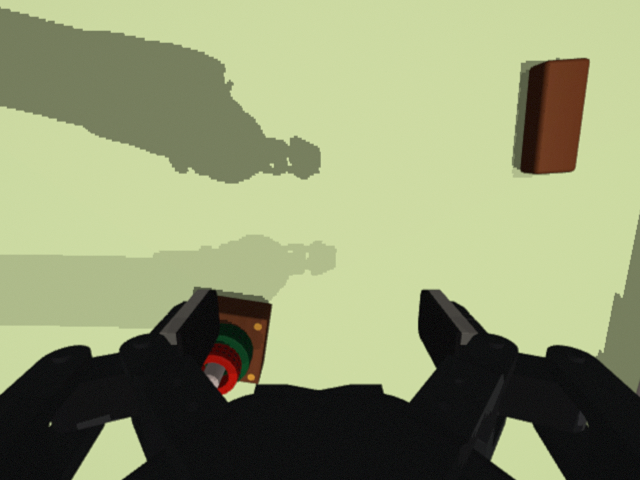

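Both stacks stand complete and flat: wood/green/red at scene crop (115,290), and blue/white/yellow at crop (638,125). The dome, bar, hammer and purple wheel look unmoved, and the gripper is clear and open. Handing in.

```bash
python3 -c "
from bench import r
print(r.hand_in())"
```

```text
the job is handed in; nothing more can be done
None
```

The job is done in the order asked and handed in at about 36 s of robot time. No verdict was reported.

- **Blue stand:** the loose spindle is seated in the socket; its top measured 98 mm above the bench, as it should be. The white wheel is on the block with its top at 64 mm, and yellow sits on it with its top at 84 mm.
- **Wooden stand:** the green wheel is on the block with its top at 64 mm. Red sits on it at about 84 mm.

**Last checks:** in the final pictures both stacks lie flat and the gripper is open and clear. The measured dome and bar positions match the start. The hammer and the purple wheel look untouched, but I only judged those by eye. The highest force I read was about 13 N, on setting green down; readings came only at the end of each move.

**Disagreements:**
- **Camera offset:** the top and wrist cameras differed by about 2 mm. I used the wrist camera for close work.
- **Final scene-camera fits:** circle fits on the partly hidden rings came out 3–9 mm off centre with diameters too small. The wrist views after placing white, green and yellow, and the last top view of yellow and red, put all four within about 2 mm of the spindle axes.
- **Final top-view fits:** these gave no result for white and green under the smaller wheels, so their heights are from the wrist views taken just after each was placed.

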